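Lay the rinsed bottles in the drying rack and set its dust cover

TASK

Put the rinsed bottles to dry: fold the cover of the drying rack back until it stands upright, then lay every bottle standing on the bench on its side in the rack, one to a notch, with its body resting centrally across both notched rails and its neck towards the open front (the side away from the hinge). When all are in, fold the cover down over them to half open, 45 degrees, so that it keeps the dust off but lets the air in. Leave the brush pot, the hammer and the foil roll where they are.

Things in the scene. Friction and masses are not known exactly. Their poses are not given: they have to be found in the camera images.
- rack: wooden drying rack fixed to the bench, board 190 x 370 x 15 mm. Origin: on the bench under the middle of the notches; own x points from the open front to the hinge at the back, own y along the row of notches, z up. Two rails along y, 12 mm thick, at x = -36 and +36 mm, each with four V notches at y = -105, -35, 35, 105 mm (45 degree sides, bottoms 35 mm, peaks 70 mm above the bench); sides open
- notches (a point): point on the rack (rack x = 0, y = 0, z = 63 mm): the height of a laid bottle's axis (63 to 66 mm over the bench, along rack x). A laid bottle belongs with the middle of its 115 mm body at rack x = 0: foot at +58 mm, neck towards -x
- cover_hinge (a point): middle of the cover's hinge axis, which runs along the rack's y at rack x = 75 mm, z = 100 mm, on top of a back wall (rack x 75 to 89 mm, 350 mm wide, 100 mm high)
- cover (a joint): angle of the rack's cover in rad: 0 shut (level over the notches), grows as it opens, pi/2 upright, 1.75 its stop. Grey panel 350 mm wide, 8 mm thick, reaching 5 to 160 mm from its hinge. The hinge is stiff: the cover stays at whatever angle it is left; moving it takes up to about 6 N at the bar
- cover_bar (a point): middle of the cover's pull bar, round steel, 14 mm thick, 140 mm long, parallel to the hinge and 215 mm from it (6 mm above its level when shut). It stands 55 mm beyond the panel's edge on two arms 130 mm apart, with an open window of 48 mm between bar and panel, so it can be pinched at any cover angle
- bottle1: eight-sided amber glass bottle, about 0.14 kg, standing upright on the bench at first (may be absent). Body 40 mm across flats (43 mm across corners) and 115 mm long, then a round neck 25 mm in diameter and 40 mm long; 155 mm overall. Origin: centre of its foot; own z runs from the foot to the neck
- bottle2: eight-sided amber glass bottle, about 0.14 kg, standing upright on the bench at first (may be absent). Body 40 mm across flats (43 mm across corners) and 115 mm long, then a round neck 25 mm in diameter and 40 mm long; 155 mm overall. Origin: centre of its foot; own z runs from the foot to the neck
- bottle3: eight-sided amber glass bottle, about 0.14 kg, standing upright on the bench at first (may be absent). Body 40 mm across flats (43 mm across corners) and 115 mm long, then a round neck 25 mm in diameter and 40 mm long; 155 mm overall. Origin: centre of its foot; own z runs from the foot to the neck
- bottle4: eight-sided amber glass bottle, about 0.14 kg, standing upright on the bench at first (may be absent). Body 40 mm across flats (43 mm across corners) and 115 mm long, then a round neck 25 mm in diameter and 40 mm long; 155 mm overall. Origin: centre of its foot; own z runs from the foot to the neck
- brush_pot: white pot of brushes, 84 mm across and about 190 mm tall with its brushes; bystander. Origin: centre of its underside
- hammer: small hammer lying on the bench, bystander. Own x runs along the handle towards the head
- foil_roll: copper foil roll lying flat, ring 90 mm across and 30 mm high, bystander. Origin: centre of its underside

How it is judged:
By the outcome, as a careful person would: the job done as asked, in the order asked, and still so for the second after the job is handed in, with the robot touching nothing.
Of bottle1, bottle2, bottle3, bottle4 only 3 to 4 are there at a start; the rules pass over those that are not, and their reading is None.
At some moment in a run one of bottle1, bottle2, bottle3, bottle4 may be knocked a few centimetres aside while the robot is not near it.
Once in a run the grip may slacken for a moment while it holds something.
It also fails if it takes over 210 s, if anything falls off the work surface, if the arm or the gripper's body presses on something with over 40 N, if the wrist force passes 120 N, or if a joint passes its speed limit or range.

ROBOT

A 6-joint arm with a two-finger parallel gripper is mounted at the origin on the work surface. World frame = base frame: x ahead of the robot, y to its left, z up, the work surface at z = 0. Lengths are in m, angles in rad, forces in N, time in s.
With the tool pointing down it reaches from about 0.35 to 0.975 m from the base axis. Payload 4.9 kg.
Tool frame: the origin (TCP) lies at the very end of the fingers, on their centre line; the grasp point (between the pads) lies 19 mm behind it; z points along the fingers, y is the line along which they close (so a half turn about z gives the same grasp; the last joint's range is limited). The gripper opens to 85 mm and grips with 20 to 120 N. Pads are 22 mm wide; open, the fingers measure 114 mm over their backs; the gripper's body (76 mm by 85 mm) begins 54 mm behind the grasp point. The pads swing forward as they close: fully open they stand 13 mm farther back than shut.
Start: joints at [1.084, 0.053, 1.613, -0, 1.476, -0.119], TCP at [0.225, 0.583, 0.231] pointing down, gripper open.
Joint ranges: [-3.01, 3.01], [-1.01, 2.22], [0.06, 2.58], [-1.02, 4.17], [0.09, 2.62], [-3.14, 3.14]. Speed limits (rad/s): [2.57, 2.57, 3.14, 3.14, 3.14, 3.14].

INTERFACE

Orientations are given as a unit quaternion [w, x, y, z].
In Python, from plant import manip gives the robot as it stands.
- The arm moves only by the shell command python3 -m pendant 'ROWS'. ROWS is JSON, a list of rows, each a list of 3 entries, a list of its own where there are three numbers: the opening, from 0 (shut) to 1 (fully open), then the shift along the tool's x, y, z in units of 12 cm (1.0 is 12 cm), then the turn about the tool's z in units of pi rad (1.0 is pi rad). In form: [[gripper, [dx, dy, dz], roll], ...]. A call has 1 to 10 rows; each row is the pose to reach, as a shift and turn from the pose commanded when the call began, along the tool's axes at that moment, turning the shorter way round; what a row does not reach only later rows make up. A row lasts 1/10 s, in which the tool goes at most 50 mm and 8.59 degrees, less where a joint would pass 70% of its speed; a pose out of reach is approached as far as the arm can. A call with a number of a shift or a turn outside -1 to 1 is refused whole. A call with a gripper value outside its range is refused whole. The fingers move at their own pace and stop on an object; the grip force is fixed at half the most. Time passes only in rows, so rows that repeat a pose let the fingers close. It gives the time, the measured TCP pose, the force, the opening and the grip force at its end, in the units of the state.
- manip.state(): the state, without advancing time (a new reading comes with each control period).
- manip.grab_frame(name): name is "scene" or "top" or "wrist"; returns a dict with "img" (480x640x3 uint8, red, green, blue), "fx", "fy", "cx", "cy" (pixels), "eye" and "rotation" of the camera in the world; the wrist camera has in their place "tool_from_camera" (4x4, takes a point from camera to tool coordinates, whose origin is the TCP and whose axes are the flange's). Camera axes: x right, y down, z forward; pixel columns grow to the right and rows downward; lengths in m; the calibration is good to about 2 mm. The wrist camera is an equidistant fisheye: a pixel r from the principal point sees the ray r / f radians off the axis. A picture is of the moment at which its call begins: read the wrist's pose just before it. There is no depth.
- manip.job_done(): hands the job in; it is judged then, once.
The state is a dict: "time": time; "joint_pos": joint angles; "joint_vel": joint speeds; "joint_efforts": joint torques, N m; "tool_pos": TCP position; "tool_rot": TCP orientation; "contact_force": force on the tool from outside, world axes, zero at the start; "ft_torque": the same for the moment, N m; "gripper_width": opening from 0.0 (shut) to 1.0 (fully open); "grasp_force": force on a finger pad.
Only numpy, scipy, OpenCV 4.12 (cv2) and the standard library are available. Lean on these libraries where they do the work, as an engineer would, in place of code of your own. Each camera call takes 0.05 s, during which the arm holds its last target. There are 200 camera calls.

## Working session

There is one attempt and no reset: what is moved stays moved. The work goes in short steps, Python scripts to look and compute and a shell command to move; the robot and the scene stay as the last step left them, time stands still between calls to the robot, and variables do not carry over. Pictures are saved under pics/ and viewed, at most 14 in all, crops included, and the job is handed in when it is done.

```bash
ls; mkdir -p pics; python3 - <<'E'
from plant import manip
import cv2
print(manip.state())
for n in("scene","top"):
    f=manip.grab_frame(n); cv2.imwrite(f"pics/{n}0.png",f["img"][:,:,::-1]); print({k:v for k,v in f.items() if k!="img"})
E
```

```text
pics
{'time': 0.0, 'joint_pos': array([ 1.08396567e+00,  5.33584809e-02,  1.61426600e+00,  7.30070417e-06,
        1.47597216e+00, -1.18991593e-01]), 'joint_vel': array([-0.00034283, -0.00069163, -0.00171936,  0.00100961, -0.00119739,
       -0.00038715]), 'joint_efforts': array([ 2.38701623e-04, -3.93666637e+01, -3.70184469e+01,  5.51233597e-05,
        6.80884783e-03, -2.90797334e-05]), 'tool_pos': array([0.2244586 , 0.58265763, 0.23007872]), 'tool_rot': array([-3.02362429e-04,  1.82884646e-01,  9.83133868e-01, -9.55289507e-04]), 'contact_force': array([ 0.56475732, -0.32162049, -1.01514371]), 'ft_torque': array([ 0.00531095,  0.05195675, -0.00430107]), 'grasp_force': 0.0, 'gripper_width': 0.9998996699156129}
{'fx': 447.3909555923553, 'fy': 447.3909555923553, 'cx': 318.13586740590847, 'cy': 248.16229305201176, 'eye': array([1.24126507, 0.31648225, 0.80797154]), 'rotation': array([-0.22481698,  0.53307361,  0.75277409, -0.31403983])}
{'fx': 514.0290398797741, 'fy': 514.0290398797741, 'cx': 324.7960411912691, 'cy': 239.53914194079846, 'eye': array([0.33083021, 0.0709941 , 1.33800308]), 'rotation': array([ 0.06885625, -0.69973455,  0.70855435, -0.05984244])}
```

View pics/scene0.png

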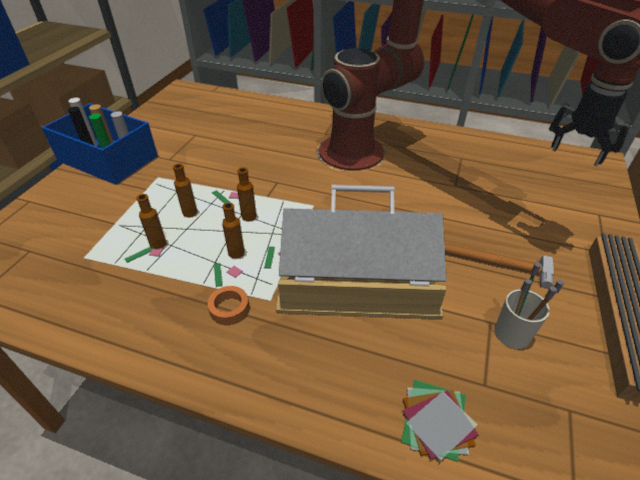

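View pics/top0.png

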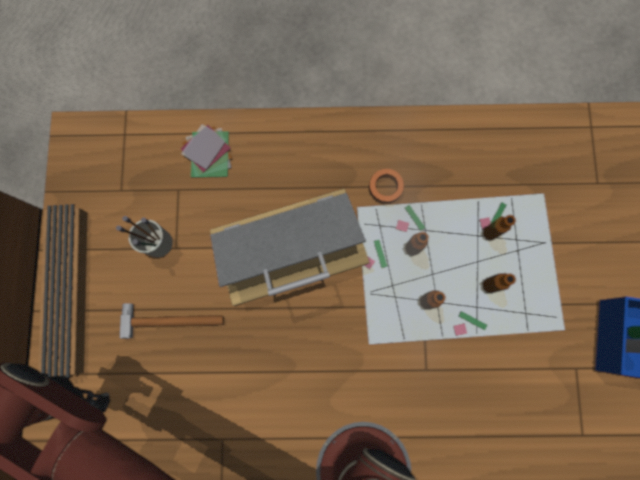

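The arm is clear of everything. The scene view shows four bottles on the paper, left of the rack in that view. The rack's cover is shut, with its bar towards the robot. In the top view the bottles are near (415,243), (432,298), (498,283) and (498,227). Next I'll write helpers and enlarge.

```bash
cat > h.py <<'E'
import numpy as np, cv2
from scipy.spatial.transform import Rotation as R
from plant import manip
def rot(q): return R.from_quat(np.roll(np.asarray(q,float),-1)).as_matrix()
def ray(f,u,v,z):
    d=rot(f["rotation"])@np.array([(u-f["cx"])/f["fx"],(v-f["cy"])/f["fy"],1])
    return f["eye"]+d*(z-f["eye"][2])/d[2]
def proj(f,P):
    p=(np.atleast_2d(P)-f["eye"])@rot(f["rotation"])
    return p[:,:2]/p[:,2:]*[f["fx"],f["fy"]]+[f["cx"],f["cy"]]
def crop(img,x,y,w,h,s,name):
    c=cv2.resize(img[y:y+h,x:x+w,::-1],None,fx=s,fy=s,interpolation=cv2.INTER_CUBIC); cv2.imwrite("pics/"+name,c)
def tool():
    s=manip.state(); return s,s["tool_pos"],rot(s["tool_rot"])
def to(p,yaw=None):
    """print row for target TCP p; yaw = angle of tool y in world"""
    s,t,M=tool(); d=M.T@(np.asarray(p)-t)/.12
    out=[np.round(d,3).tolist()]
    if yaw is not None:
        # tool down: +roll about tool z turns world yaw negatively
        cur=np.arctan2(M[1,1],M[0,1]); dy=(yaw-cur+np.pi/2)%np.pi-np.pi/2
        out.append(round(-dy/np.pi,4)); out.append(("j6",round(s["joint_pos"][5],2)))
    print(*out)
E
python3 - <<'E'
from h import *
f=manip.grab_frame("top"); crop(f["img"],200,180,180,135,4.4,"rack.png"); crop(f["img"],360,160,180,170,3.4,"bot.png")
g=manip.grab_frame("scene"); crop(g["img"],130,150,200,130,4,"sbot.png")
print(ray(f,362,465,0),ray(f,640,100,0)[:2],ray(f,50,110,0)[:2])
E
```

```text
[0.01538163 0.00200736 0.        ] [ 0.95730018 -0.78807156] [0.95669094 0.85144494]
```

View pics/rack.png

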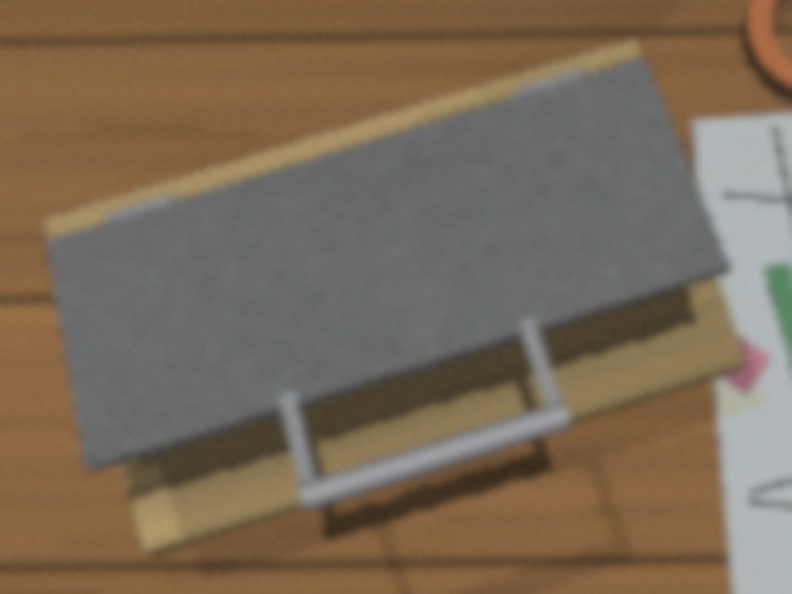

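View pics/bot.png

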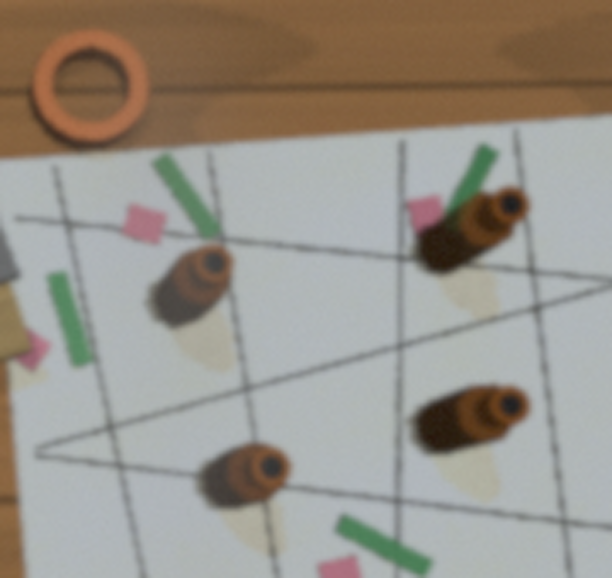

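Rack crop:
- Back wall edge runs (46,225) to (638,40).
- Bar runs (303,496) to (567,415).
- Panel front corners are (88,467) and (725,268).
- Board front corners are (150,552) and (742,368).

Bottle crop: neck tops are at (215,262), (272,467), (511,404) and (511,204).

```bash
python3 - <<'E'
from h import *
from scipy.optimize import least_squares
f=manip.grab_frame("top")
r=lambda u,v:(200+u/4.4,180+v/4.4)
b=lambda u,v:(360+u/3.4,160+v/3.4)
for p in [(215,262),(272,467),(511,404),(511,204)]: 
    P=ray(f,*b(*p),.155); print("bottle",P[:2].round(3),np.hypot(*P[:2]).round(3), "foot px crop",((proj(f,[*P[:2],0])[0]-[360,160])*3.4).round())
print("roll",ray(f,*b(91,88),.03))
print("pot",ray(f,146,238,.1), "hammer",ray(f,125,320,.01),ray(f,222,320,.01))
obs=np.array([r(46,232),r(638,45),r(88,467),r(725,268),r(435,455),r(150,552),r(742,368)])
def model(x):
    a,th=x[2],x[3]
    c=lambda L,h,y:[75-L*np.cos(th)+h*np.sin(th),y,100+L*np.sin(th)+h*np.cos(th)]
    Q=np.array([[89,175,100],[89,-175,100],c(160,4,175),c(160,4,-175),c(215,6,0),[x[4],185,15],[x[4],-185,15]])/1e3
    M=R.from_euler('z',a).as_matrix(); return Q@M.T+[x[0],x[1],0]
s=least_squares(lambda x:((proj(f,model(x))-obs)/[1,1]).ravel(),[.5,.1,.25,0,-95],x_scale=[.1,.1,.1,.1,10])
print(s.x, s.fun.reshape(-1,2).round(1)); print(model(s.x).round(3))
E
```

```text
bottle [ 0.552 -0.145] 0.57 foot px crop [180. 299.]
bottle [ 0.411 -0.177] 0.447 foot px crop [230. 481.]
bottle [ 0.451 -0.34 ] 0.565 foot px crop [442. 426.]
bottle [ 0.59  -0.351] 0.686 foot px crop [443. 248.]
roll [ 0.71345753 -0.07846698  0.03      ]
pot [0.5690448  0.52580775 0.1       ] hammer [0.37276357 0.60189715 0.01      ] [0.36985817 0.35218467 0.01      ]
[  0.54774389   0.17481617   0.2944333    0.51502221 -93.79669451] [[-0.4 -0.8]
 [ 0.2 -0.1]
 [-1.   1.3]
 [ 1.8  0.2]
 [-0.4 -0.8]
 [-1.4  0.8]
 [ 1.2 -0.8]]
[[ 0.582  0.368  0.1  ]
 [ 0.684  0.033  0.1  ]
 [ 0.437  0.324  0.182]
 [ 0.539 -0.011  0.182]
 [ 0.443  0.143  0.211]
 [ 0.404  0.325  0.015]
 [ 0.512 -0.029  0.015]]
```

View pics/sbot.png

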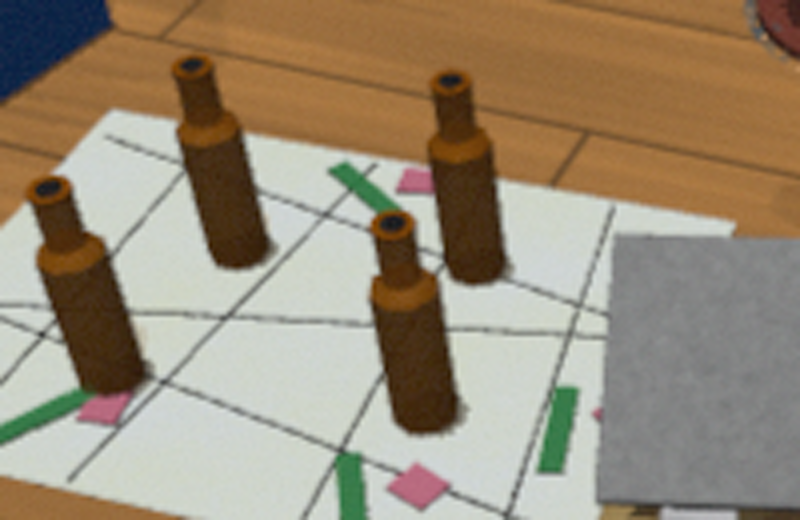

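```bash
cat > rk.py <<'E'
from h import *
from scipy.optimize import least_squares
def cpt(L,h,y,th): return [75-L*np.cos(th)+h*np.sin(th),y,100+L*np.sin(th)+h*np.cos(th)]
def W(Q,x): return (np.atleast_2d(Q)/1e3)@R.from_euler('z',x[2]).as_matrix().T+[x[0],x[1],0]
E
python3 - <<'E'
from rk import *
f=manip.grab_frame("top"); g=manip.grab_frame("scene")
r=lambda u,v:(200+u/4.4,180+v/4.4)
of=np.array([r(46,232),r(638,45),r(88,467),r(725,268),r(435,455),r(150,552),r(742,368)])
og=np.array([(363,188),(283,210),(442,212),(279,308),(441,313)])
def res(x):
    th=x[3]; c=lambda *a:cpt(*a,th)
    A=W([[89,175,100],[89,-175,100],c(160,4,175),c(160,4,-175),c(215,6,0),[x[4],185,15],[x[4],-185,15]],x)
    B=W([c(215,6,0),c(160,4,-175),c(160,4,175),[x[4]+190,-185,0],[x[4]+190,185,0]],x)
    return np.r_[(proj(f,A)-of).ravel(),(proj(g,B)-og).ravel()]
s=least_squares(res,[.55,.17,.29,.5,-95],x_scale=[.1,.1,.1,.1,10])
print(s.x,s.fun.reshape(-1,2).round(1).tolist()); x=s.x
print("bar",W(cpt(215,6,0,x[3]),x),"hinge",W([75,0,100],x))
s_=lambda u,v:(130+u/4,150+v/4)
for p in [(394,224),(452,82),(194,66),(52,188)]: print(ray(g,*s_(*p),.155)[:2].round(3))
E
```

```text
[   0.55174667    0.177515      0.29938181    0.46296437 -105.71596416] [[-1.6, -2.0], [-1.1, -1.9], [-0.7, 1.9], [0.9, 0.4], [-0.3, 0.1], [-0.9, 4.0], [1.6, 1.7], [-0.8, -0.8], [0.0, -2.1], [-0.2, 0.2], [-2.7, 2.7], [0.5, 3.0]]
bar [[0.44216022 0.14369015 0.20138791]] hinge [[0.62341059 0.19963472 0.1       ]]
[ 0.553 -0.14 ]
[ 0.415 -0.171]
[ 0.454 -0.334]
[ 0.591 -0.345]
```

```bash
python3 - <<'E'
from rk import *
f=manip.grab_frame("top"); g=manip.grab_frame("scene")
r=lambda u,v:(200+u/4.4,180+v/4.4)
of=np.array([r(46,232),r(638,45),r(88,467),r(725,268),r(435,455),r(150,552),r(742,368)])
og=np.array([(363,188),(283,210),(442,212)])
def res(x):
    th=x[3]; c=lambda *a:cpt(*a,th)
    A=W([[89,175,100],[89,-175,100],c(160,4,175),c(160,4,-175),c(215,6,0),[-95,185,15],[-95,-185,15]],x)
    B=W([c(215,6,0),c(160,4,-175),c(160,4,175)],x)
    return np.r_[(proj(f,A)-of).ravel(),(proj(g,B)-og).ravel()]
s=least_squares(res,[.55,.17,.29,.5],x_scale=[.1,.1,.1,.1])
print(s.x,s.fun.reshape(-1,2).round(1).tolist()); x=s.x; np.save("rack.npy",x)
bar=W(cpt(215,6,0,x[3]),x)[0]; print(bar)
st,t,M=tool(); print(M.round(3), st["joint_pos"][5])
to(bar+[0,0,.08],x[2])
E
```

```text
[0.55117857 0.17667922 0.29643831 0.46608133] [[-1.2, -2.0], [-0.6, -1.6], [-0.5, 1.9], [1.3, 0.7], [-0.2, 0.2], [-1.9, -0.0], [0.6, -1.8], [-0.9, -1.2], [-0.2, -2.5], [-0.4, 0.0]]
[0.44179615 0.14326967 0.20197866]
[[-0.933  0.36  -0.   ]
 [ 0.36   0.933 -0.   ]
 [ 0.    -0.    -1.   ]] -0.11899954997780987
[-3.006, -2.77, -0.423] 0.2886 ('j6', np.float64(-0.12))
```

```bash
python3 -m pendant '[[1,[-0.3,-0.3,-0.2],0.04],[1,[-0.6,-0.6,-0.42],0.08],[1,[-1,-0.92,-0.42],0.12],[1,[-1,-0.92,-0.42],0.16],[0.6,[-1,-0.92,-0.42],0.2],[0.6,[-1,-0.92,-0.42],0.24],[0.6,[-1,-0.92,-0.42],0.2886],[0.6,[-1,-0.92,-0.42],0.2886]]'; cat > go.py <<'E'
import sys; from rk import *
x=np.load("rack.npy")
if __name__=="__main__":
    a=[float(v) for v in sys.argv[1:]]; to(a[:3],a[3] if len(a)>3 else None)
E
python3 go.py 0.442 0.143 0.28 0.296
```

```text
time: 1.25
tool_pos: [0.2971, 0.4369, 0.2819]
tool_rot: [0.0, 0.595, 0.804, 0.0]
contact_force: [0.2, -0.3, -0.3]
gripper_width: 0.602
grasp_force: 0.0
[-2.695, 0.44, 0.015] 0.0001 ('j6', np.float64(0.54))
```

```bash
python3 -m pendant '[[0.6,[-0.3,0.05,0],0],[0.6,[-0.7,0.12,0],0],[0.6,[-1,0.2,0],0]]'; python3 -m pendant '[[0.6,[-0.4,0.1,0],0],[0.6,[-0.8,0.15,0],0],[0.6,[-1,0.2,0],0]]';python3 -m pendant '[[0.6,[-0.4,0.02,0],0],[0.6,[-0.695,0.04,0],0],[0.6,[-0.695,0.04,0],0],[0.6,[-0.695,0.04,0],0]]'; python3 - <<'E'
from rk import *
s,t,M=tool(); f=manip.grab_frame("wrist"); cv2.imwrite("pics/w1.png",f["img"][:,:,::-1])
print(t,{k:v for k,v in f.items() if k!="img"})
x=np.load("rack.npy")
def pw(P):
    T=f["tool_from_camera"]; p=M.T@(np.array(P)-t); c=T[:3,:3].T@(p-T[:3,3])
    r=np.hypot(*c[:2]); a=np.arctan2(r,c[2]); return np.array([f["cx"],f["cy"]])+f["fx"]*a*c[:2]/r
for y in(-70,70): print(pw(W(cpt(215,6,y,x[3]),x)[0]).round())
E
python3 go.py 0.442 0.143 0.183 0.296
```

```text
time: 1.55
tool_pos: [0.3553, 0.3278, 0.2818]
tool_rot: [0.0, 0.593, 0.805, 0.0]
contact_force: [0.5, 0.1, 0.9]
gripper_width: 0.598
grasp_force: 0.0
time: 1.85
tool_pos: [0.4139, 0.2188, 0.2819]
tool_rot: [0.001, 0.595, 0.804, 0.0]
contact_force: [0.9, 0.7, -0.6]
gripper_width: 0.601
grasp_force: 0.0
time: 2.25
tool_pos: [0.442, 0.1429, 0.2818]
tool_rot: [-0.0, 0.595, 0.804, 0.0]
contact_force: [0.3, 0.4, -0.5]
gripper_width: 0.599
grasp_force: 0.0
[0.4420306  0.14287573 0.28175718] {'fx': 371.64829954431775, 'fy': 371.64829954431775, 'cx': 323.9252241060617, 'cy': 241.27609718851903, 'tool_from_camera': array([[-5.03317570e-04, -9.50151317e-01, -3.11788744e-01,
         7.96540448e-02],
       [ 9.99999080e-01, -8.54830734e-05, -1.35378605e-03,
        -7.41842605e-05],
       [ 1.25964894e-03, -3.11789138e-01,  9.50150486e-01,
        -1.42800192e-01],
       [ 0.00000000e+00,  0.00000000e+00,  0.00000000e+00,
         1.00000000e+00]])}
[324. 343.]
[324. 139.]
[-0.005, 0.0, 0.823] 0.0006 ('j6', np.float64(-0.14))
```

View pics/w1.png

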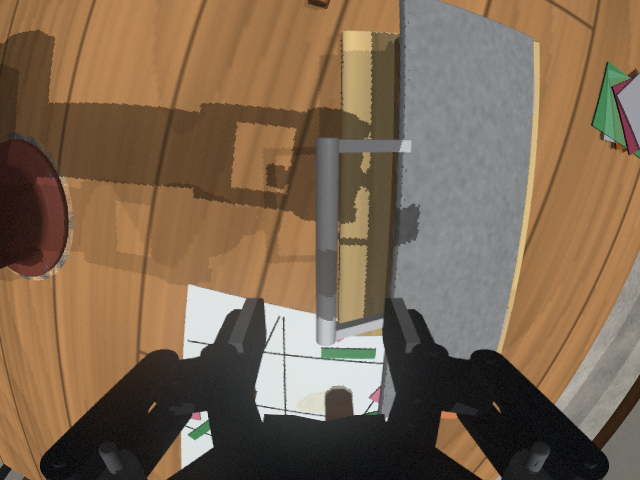

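The bar runs from (327,141) to (326,342), within about 3 px of the prediction, and the fingers straddle it. I'll descend and pinch.

```bash
python3 -m pendant '[[0.6,[0,0.01,0.2],0],[0.6,[0,0.01,0.4],0],[0.6,[0,0.01,0.6],0],[0.6,[0,0.01,0.82],0],[0.6,[0,0.01,0.83],0],[0,[0,0.01,0.83],0],[0,[0,0.01,0.83],0],[0,[0,0.01,0.83],0],[0,[0,0.01,0.83],0],[0,[0,0.01,0.83],0]]'; python3 - <<'E'
from rk import *
x=np.load("rack.npy"); s,t,M=tool()
# from measured grip: bar point relative to hinge in rack frame
b=(R.from_euler('z',-x[2]).as_matrix()@(t+[0,0,.019]-[x[0],x[1],0])-[.075,0,.1])*1e3
print(b,np.hypot(b[0],b[2]),"angle",np.arctan2(b[2],-b[0])-np.arctan2(6,215))
a0=np.arctan2(b[2],-b[0]);r=215.1; p0=np.array([-np.cos(a0),0,np.sin(a0)])*r
fin=np.pi/2+.02+.028
for a in np.linspace(a0,fin,21)[1:]:
    d=np.array([-np.cos(a),0,np.sin(a)])*r-p0
    w=R.from_euler('z',x[2]).as_matrix()@d/1e3; print((M.T@w/.12).round(3).tolist())
E
```

```text
time: 3.3
tool_pos: [0.4431, 0.1438, 0.184]
tool_rot: [-0.0, 0.595, 0.804, 0.0]
contact_force: [-5.7, 0.5, 5.3]
gripper_width: 0.139
grasp_force: 58.6
[-1.87933892e+02  1.35154240e-01  1.02973958e+02] 214.29601932527666 angle 0.47335013392239744
[0.0, 0.051, -0.086]
[0.0, 0.106, -0.17]
[0.0, 0.166, -0.25]
[0.0, 0.23, -0.327]
[0.0, 0.299, -0.4]
[0.0, 0.371, -0.469]
[0.0, 0.447, -0.534]
[0.0, 0.527, -0.595]
[0.0, 0.61, -0.651]
[0.0, 0.696, -0.702]
[0.0, 0.785, -0.748]
[0.0, 0.876, -0.79]
[0.0, 0.969, -0.826]
[0.0, 1.065, -0.857]
[0.0, 1.161, -0.883]
[0.0, 1.259, -0.903]
[0.0, 1.359, -0.918]
[0.0, 1.458, -0.927]
[0.0, 1.558, -0.93]
[0.0, 1.658, -0.928]
```

```bash
python3 -m pendant '[[0,[0,0.051,-0.086],0],[0,[0,0.106,-0.17],0],[0,[0,0.166,-0.25],0],[0,[0,0.23,-0.327],0],[0,[0,0.299,-0.4],0],[0,[0,0.371,-0.469],0],[0,[0,0.447,-0.534],0],[0,[0,0.527,-0.595],0],[0,[0,0.61,-0.651],0],[0,[0,0.696,-0.702],0]]'; python3 -m pendant '[[0,[0,0.089,-0.046],0],[0,[0,0.18,-0.088],0],[0,[0,0.273,-0.124],0],[0,[0,0.369,-0.155],0],[0,[0,0.465,-0.181],0],[0,[0,0.563,-0.201],0],[0,[0,0.663,-0.216],0],[0,[0,0.762,-0.225],0],[0,[0,0.862,-0.228],0],[0,[0,0.862,-0.228],0]]'; python3 - <<'E'
from rk import *
x=np.load("rack.npy"); s,t,M=tool()
b=(R.from_euler('z',-x[2]).as_matrix()@(t+[0,0,.019]-[x[0],x[1],0])-[.075,0,.1])*1e3
print(b,np.hypot(b[0],b[2]),"angle",np.arctan2(b[2],-b[0])-np.arctan2(6,215))
E
```

```text
time: 4.3
tool_pos: [0.5201, 0.1669, 0.2727]
tool_rot: [-0.002, 0.595, 0.804, -0.003]
contact_force: [-21.4, -6.8, 23.3]
gripper_width: 0.142
grasp_force: 58.5
time: 5.3
tool_pos: [0.6246, 0.1983, 0.2995]
tool_rot: [0.003, 0.595, 0.804, 0.003]
contact_force: [-0.6, -1.1, 10.3]
gripper_width: 0.136
grasp_force: 65.4
[  1.55205738  -0.75388931 218.46508488] 218.47059801138434 angle 1.5500008444870348
```

```bash
python3 -m pendant '[[0,[0,0.03,0.01],0],[0,[0,0.06,0.02],0],[0,[0,0.06,0.02],0],[0.5,[0,0.06,0.02],0],[0.5,[0,0.06,0.02],0],[0.5,[0,0.06,0.02],0],[0.5,[0,0.06,-0.3],0],[0.5,[0,0.06,-0.6],0],[0.5,[0,0.06,-0.6],0]]'; python3 - <<'E'
from rk import *
for n in("top","scene"):
    f=manip.grab_frame(n); cv2.imwrite(f"pics/{n}1.png",f["img"][:,:,::-1])
f=manip.grab_frame("scene");crop(f["img"],250,30,220,300,2,"s1.png")
f=manip.grab_frame("top");crop(f["img"],200,180,180,135,4.4,"t1.png")
E
```

```text
time: 6.2
tool_pos: [0.6305, 0.2006, 0.3725]
tool_rot: [0.003, 0.595, 0.804, 0.004]
contact_force: [0.9, 0.1, 1.0]
gripper_width: 0.497
grasp_force: 0.0
```

View pics/t1.png

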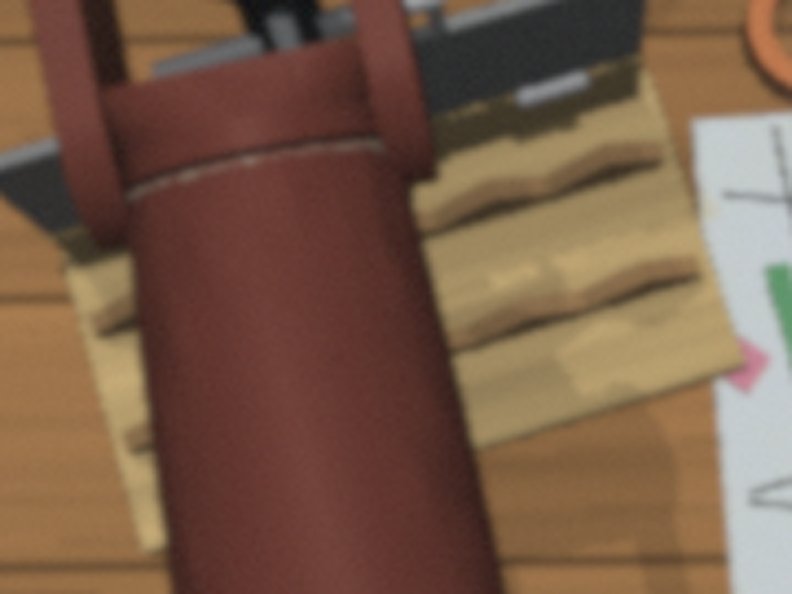

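View pics/s1.png

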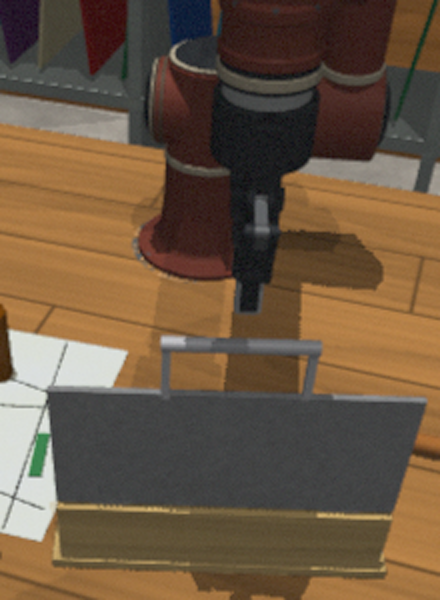

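The cover stands upright, released. In the scene crop the bar runs (162,343) to (321,347), the panel top corners are (49,390) and (425,402), and the wall top runs (58,506) to (388,516). In the top crop the board's front corners are (150,552) and (742,368).

```bash
python3 - <<'E'
from rk import *
f=manip.grab_frame("top"); g=manip.grab_frame("scene")
r=lambda u,v:(200+u/4.4,180+v/4.4); q=lambda u,v:(250+u/2,30+v/2)
of=np.array([r(46,228),r(638,43),r(150,552),r(742,368),r(642,0)][:4])
og=np.array([q(242,345),q(49,388),q(425,400),q(57,507),q(388,517),q(52,560),q(385,568)])
x0=np.load("rack.npy")
for th0 in [None,1.571]:
  def res(x):
    th=x[3] if th0 is None else th0; c=lambda *a:cpt(*a,th)
    A=W([[89,175,100],[89,-175,100],[-95,185,15],[-95,-185,15]],x)
    B=W([c(215,6,0),c(160,4,-175),c(160,4,175),[89,-175,100],[89,175,100],[95,-185,15],[95,185,15]],x)
    return np.r_[(proj(f,A)-of).ravel(),(proj(g,B)-og).ravel()]
  s=least_squares(res,[*x0[:3],1.57],x_scale=[.1,.1,.1,.1],loss="soft_l1")
  print(s.x.round(4),res(s.x).reshape(-1,2).round(1).tolist())
E
python3 go.py 0.413 -0.174 0.3 0
```

```text
[0.5494 0.176  0.2993 1.604 ] [[-1.0, -0.2], [-0.5, -0.6], [-1.5, 0.9], [0.9, -1.3], [-0.8, 1.5], [-1.7, -0.7], [0.9, -1.4], [-0.8, -1.3], [2.0, -1.1], [-0.8, -0.6], [0.6, 0.8]]
[0.5506 0.1765 0.3004 1.57  ] [[-1.2, -0.6], [-0.8, -1.1], [-1.6, 0.5], [0.7, -1.9], [-0.8, -0.8], [-1.4, -2.1], [0.6, -3.0], [-0.8, -0.8], [2.2, -0.7], [-0.8, -0.1], [0.8, 1.2]]
[-2.458, -2.624, 0.535] 0.0943 ('j6', np.float64(-0.1))
```

```bash
python3 -m pendant '[[0.6,[-0.15,-0.2,0],0],[0.6,[-0.4,-0.45,0],0],[0.6,[-0.65,-0.7,0],0],[0.6,[-0.9,-1,0.1],0]]'; python3 -m pendant '[[0.6,[-0.26,-0.28,0.05],0],[0.6,[-0.52,-0.55,0.15],0],[0.6,[-0.78,-0.83,0.25],0]]';  python3 -m pendant '[[0.6,[-0.26,-0.28,0.05],0.03],[0.6,[-0.52,-0.55,0.1],0.06],[0.6,[-0.78,-0.8,0.2],0.0943],[0.6,[-0.78,-0.8,0.2],0.0943],[0.6,[-0.78,-0.8,0.2],0.0943]]'; python3 go.py 0.413 -0.174 0.22 0; python3 - <<'E'
from rk import *
f=manip.grab_frame("top"); crop(f["img"],360,160,180,170,3.4,"bot2.png")
E
```

```text
time: 6.9
tool_pos: [0.5451, 0.0608, 0.3538]
tool_rot: [0.001, 0.595, 0.804, 0.0]
contact_force: [-0.0, -0.9, 0.2]
gripper_width: 0.598
grasp_force: 0.0
time: 7.2
tool_pos: [0.4762, -0.0579, 0.3221]
tool_rot: [-0.001, 0.595, 0.804, -0.0]
contact_force: [0.9, -0.5, -0.1]
gripper_width: 0.6
grasp_force: 0.0
time: 7.7
tool_pos: [0.4124, -0.1746, 0.2984]
tool_rot: [-0.001, 0.708, 0.707, 0.0]
contact_force: [-0.4, 0.6, -0.1]
gripper_width: 0.598
grasp_force: 0.0
[0.004, 0.006, 0.653] -0.0005 ('j6', np.float64(-0.57))
```

View pics/bot2.png

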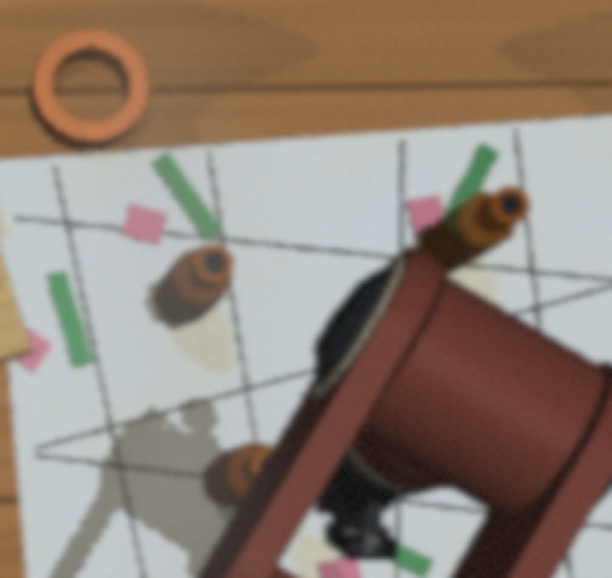

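All bottles are where they were. Next I'll descend on the near one's neck and pinch it.

```bash
python3 -m pendant '[[0.6,[0,0,0.3],0],[0.6,[0,0,0.6],0],[0.6,[0,0,0.8],0],[0.6,[0,0,1],0]]'; python3 -m pendant '[[0.6,[0,0,0.15],0],[0.6,[0,0,0.31],0],[0,[0,0,0.31],0],[0,[0,0,0.31],0],[0,[0,0,0.31],0],[0,[0,0,0.31],0]]'; python3 - <<'E'
import numpy as np
p=lambda a:np.array([-20*np.cos(a)+148*np.sin(a),20*np.sin(a)+148*np.cos(a)])
P=[p(a) for a in np.radians(np.arange(0,91,5))]
for i,q in enumerate(P): 
    b=P[9] if i>9 else P[0]; d=(q-b)/120; print(i,round(d[0],3),round(-d[1],3))
E
```

```text
time: 8.15
tool_pos: [0.4137, -0.1726, 0.1784]
tool_rot: [-0.0, 0.706, 0.709, 0.0]
contact_force: [0.6, 0.0, -0.8]
gripper_width: 0.597
grasp_force: 0.0
time: 8.75
tool_pos: [0.4138, -0.1744, 0.1437]
tool_rot: [0.001, 0.707, 0.707, 0.0]
contact_force: [-0.2, 0.3, -1.4]
gripper_width: 0.261
grasp_force: 58.8
0 0.0 -0.0
1 0.108 -0.01
2 0.217 -0.01
3 0.325 -0.001
4 0.432 0.017
5 0.537 0.045
6 0.639 0.082
7 0.738 0.127
8 0.832 0.181
9 0.921 0.243
10 0.083 0.07
11 0.16 0.146
12 0.231 0.229
13 0.293 0.318
14 0.348 0.412
15 0.394 0.51
16 0.431 0.612
17 0.46 0.716
18 0.479 0.823
```

```bash
python3 -m pendant '[[0,[0.05,0,0],0],[0,[0.108,0,0],0],[0,[0.217,0,0],0],[0,[0.325,0.0,0.01],0],[0,[0.432,0,0.03],0],[0,[0.432,0,0.03],0]]'; python3 - <<'E'
from rk import *
f=manip.grab_frame("scene"); crop(f["img"],130,120,220,150,3.5,"tp1.png")
E
```

```text
time: 9.35
tool_pos: [0.4151, -0.1222, 0.1424]
tool_rot: [0.003, 0.706, 0.708, 0.001]
contact_force: [-0.1, -1.1, 9.7]
gripper_width: 0.258
grasp_force: 62.5
```

View pics/tp1.png

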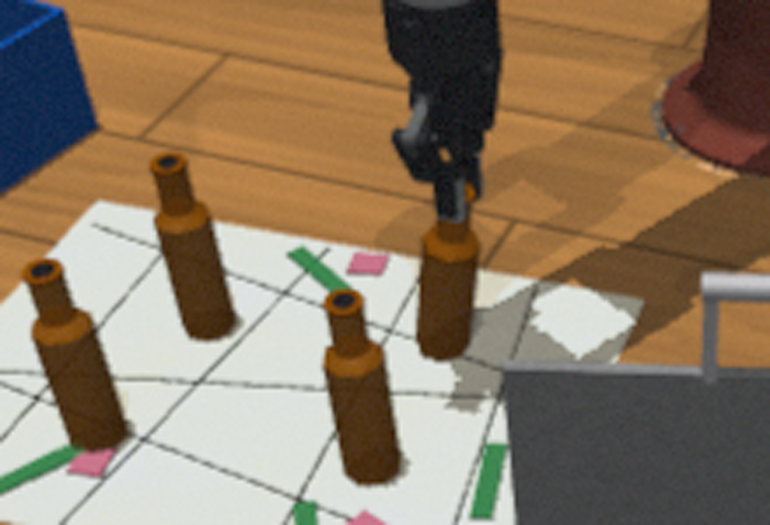

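The bottle is tilting in the pads as planned: its axis now leans right at crop (448,290), where the others lean left. I'll continue.

```bash
python3 -m pendant '[[0,[0.105,0,0.025],0],[0,[0.207,0,0.065],0],[0,[0.306,0,0.11],0],[0,[0.4,0,0.164],0],[0,[0.489,0,0.225],0],[0,[0.489,0,0.225],0]]'; python3 -m pendant '[[0,[0.083,0,0.07],0],[0,[0.16,0,0.146],0],[0,[0.231,0,0.229],0],[0,[0.293,0,0.318],0],[0,[0.348,0,0.412],0],[0,[0.394,0,0.51],0],[0,[0.431,0,0.612],0],[0,[0.46,0,0.716],0],[0,[0.479,0,0.8],0],[0,[0.479,0,0.8],0]]';  python3 - <<'E'
from rk import *
f=manip.grab_frame("scene"); crop(f["img"],130,120,220,150,3.5,"tp2.png")
E
```

```text
time: 10.0
tool_pos: [0.4197, -0.0615, 0.1205]
tool_rot: [0.005, 0.706, 0.708, 0.007]
contact_force: [1.0, 11.6, 28.2]
gripper_width: 0.258
grasp_force: 76.1
time: 11.0
tool_pos: [0.4136, -0.0051, 0.0162]
tool_rot: [0.0, 0.706, 0.708, 0.001]
contact_force: [0.6, 3.7, 6.1]
gripper_width: 0.266
grasp_force: 99.3
```

View pics/tp2.png

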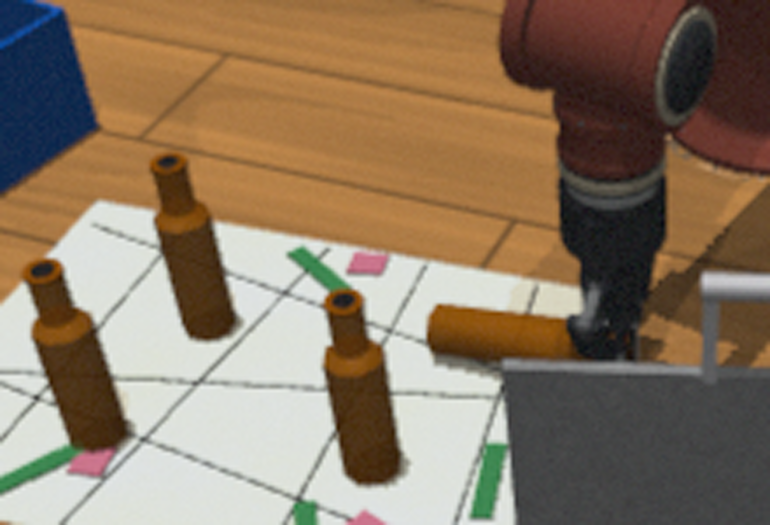

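The bottle now lies on its side, foot face at crop (432,330), neck held. I'll release, rise, and check the foot position from that pixel.

```bash
python3 -m pendant '[[0.6,[0,0,0],0],[0.6,[0,0,0],0],[0.6,[0,0,0],0],[0.6,[0,0,-0.25],0],[0.8,[0,0,-0.6],0],[0.8,[-0.3,0,-0.6],0],[0.8,[-0.75,0,-0.6],0],[0.8,[-0.75,0,-0.6],0],[0.8,[-0.75,0,-0.6],0]]';  cat > seg.py <<'E'
from rk import *
def segs(name,save=None,amin=150,amax=6000):
    f=manip.grab_frame(name); h=cv2.cvtColor(f["img"],cv2.COLOR_RGB2HSV); i=f["img"].astype(int)
    m=((h[...,0]<16)&(h[...,1]>170)&(h[...,2]<170)).astype(np.uint8)*255
    m=cv2.morphologyEx(m,cv2.MORPH_OPEN,np.ones((3,3)))
    n,l,s,c=cv2.connectedComponentsWithStats(m); out=[]
    for k in range(1,n):
        if amin<s[k,4]<amax:
            r=cv2.minAreaRect(np.argwhere(l==k)[:,::-1].astype(np.float32)); out.append((c[k].round(1),s[k,4],r))
    if save: cv2.imwrite("pics/"+save,np.hstack([f["img"][:,:,::-1],cv2.cvtColor(m,cv2.COLOR_GRAY2BGR)]))
    return f,out
E
python3 - <<'E'
from seg import *
s,t,M=tool(); print(t)
g=manip.grab_frame("scene")
for z in(.01,.02,.03): print(ray(g,130+432/3.5,120+330/3.5,z))
f=manip.grab_frame("wrist"); i=f["img"]
cv2.imwrite("pics/w2.png",i[:,:,::-1])
E
```

```text
time: 11.95
tool_pos: [0.4127, -0.0973, 0.0878]
tool_rot: [-0.0, 0.708, 0.706, -0.0]
contact_force: [1.3, 0.5, -0.1]
gripper_width: 0.803
grasp_force: 0.0
[ 0.41274778 -0.0973311   0.08779167]
[ 0.4096888  -0.16034771  0.01      ]
[ 0.42010993 -0.15437218  0.02      ]
[ 0.43053106 -0.14839666  0.03      ]
```

View pics/w2.png

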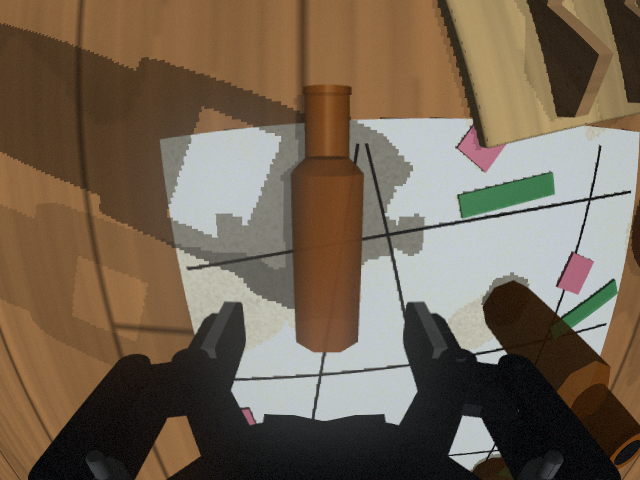

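The wrist view shows the bottle aligned with the tool: mouth (327,88), shoulder (328,165), foot end (327,350). I'll unproject these for the body's middle.

```bash
cat >> h.py <<'E'
def wray(f,t,M,u,v,z):
    T=f["tool_from_camera"]; p=np.array([u-f["cx"],v-f["cy"]]); r=np.hypot(*p); a=r/f["fx"]
    d=M@T[:3,:3]@np.r_[p/max(r,1e-9)*np.sin(a),np.cos(a)]; e=t+M@T[:3,3]
    return e+d*(z-e[2])/d[2]
E
python3 - <<'E'
from rk import *
s,t,M=tool(); f=manip.grab_frame("wrist")
for u,v,z in [(327,88,.02),(327,160,.02),(327,340,.02),(327,350,.01),(295,250,.02),(361,250,.02),(330,338,.04)]: print(wray(f,t,M,u,v,z).round(4))
E
```

```text
[0.4141 0.0041 0.02  ]
[ 0.4141 -0.0368  0.02  ]
[ 0.4143 -0.1546  0.02  ]
[ 0.4144 -0.1698  0.01  ]
[ 0.3949 -0.0905  0.02  ]
[ 0.4346 -0.0906  0.02  ]
[ 0.416  -0.1399  0.04  ]
```

```bash
python3 -m pendant '[[0.8,[0.03,0.017,0.2],0],[0.8,[0.03,0.017,0.4],0],[0.8,[0.03,0.017,0.6],0],[0.8,[0.03,0.017,0.665],0],[0,[0.03,0.017,0.665],0],[0,[0.03,0.017,0.665],0],[0,[0.03,0.017,0.665],0],[0,[0.03,0.017,0.665],0],[0,[0.03,0.017,0.5],0],[0,[0.03,0.017,0],0]]'; python3 -m pendant '[[0,[0,0,-0.4],0],[0,[0,0,-0.8],0],[0,[0,0,-0.8],0]]';  cat > place.py <<'E'
# rows to put body at notch y (mm): hover TCP z=.16 then down. arg: ynotch, dx offset along rack x (mm) of TCP vs body middle, z
import sys; from rk import *
x=np.array([.5505,.1762,.2995])
y,dx,z=map(float,sys.argv[1:4])
P=W([dx,y,0],x)[0]; s,t,M=tool(); P[2]=z
# neck along tool +x -> want tool x = rack -x
nx=-R.from_euler('z',x[2]).as_matrix()[:,0]; a=np.arctan2(nx[1],nx[0])-np.arctan2(M[1,0],M[0,0]); a=(a+np.pi)%(2*np.pi)-np.pi
print("shift",(M.T@(P-t)/.12).round(3).tolist(),"roll(x pi)",round(-a/np.pi,4),"rows",abs(np.degrees(a))/8.59,"j6",s["joint_pos"][5].round(2),"tgt",P.round(4))
E
python3 place.py -105 0 0.17
```

```text
time: 13.1
tool_pos: [0.4112, -0.0912, 0.0743]
tool_rot: [-0.005, 0.707, 0.707, -0.002]
contact_force: [1.7, -0.1, -1.8]
gripper_width: 0.453
grasp_force: 60.9
time: 13.4
tool_pos: [0.4196, -0.0946, 0.183]
tool_rot: [0.008, 0.707, 0.707, 0.003]
contact_force: [0.8, -0.3, -2.0]
gripper_width: 0.451
grasp_force: 61.2
shift [1.421, 1.347, 0.12] roll(x pi) -0.5954 rows 12.475477866881322 j6 -0.4 tgt [0.5815 0.0759 0.17  ]
```

```bash
python3 -m pendant '[[0,[0.1,0,-0.1],-0.045],[0,[0.2,0,-0.1],-0.09],[0,[0.3,0,-0.1],-0.135],[0,[0.4,0,-0.1],-0.18],[0,[0.5,0,-0.1],-0.225],[0,[0.6,0,-0.1],-0.27],[0,[0.7,0,-0.1],-0.315],[0,[0.8,0,-0.1],-0.36],[0,[0.9,0,-0.1],-0.405],[0,[1,0,-0.1],-0.45]]'; python3 place.py 105 0 0.19
```

```text
time: 14.4
tool_pos: [0.4148, 0.0278, 0.1852]
tool_rot: [-0.0, 0.076, 0.997, 0.0]
contact_force: [-0.3, -0.8, -1.1]
gripper_width: 0.455
grasp_force: 60.9
shift [-0.55, 2.181, -0.04] roll(x pi) -0.1435 rows 3.007184995795373 j6 -1.53 tgt [0.5195 0.2765 0.19  ]
```

```bash
python3 -m pendant '[[0,[0,0.15,0],-0.03],[0,[-0.1,0.35,0],-0.07],[0,[-0.2,0.6,0],-0.11],[0,[-0.25,0.85,0],-0.1435],[0,[-0.3,1,0],-0.1435],[0,[-0.3,1,0],-0.1435]]'; python3 place.py 105 0 0.19
```

```text
time: 15.0
tool_pos: [0.4696, 0.1416, 0.1852]
tool_rot: [-0.0, -0.148, 0.989, 0.0]
contact_force: [0.1, 0.0, -0.6]
gripper_width: 0.452
grasp_force: 61.1
shift [-0.726, 0.954, -0.04] roll(x pi) -0.001 rows 0.0216047878523191 j6 -1.73 tgt [0.5195 0.2765 0.19  ]
```

```bash
python3 -m pendant '[[0,[-0.2,0.3,0],-0.001],[0,[-0.4,0.55,0],-0.001],[0,[-0.6,0.8,0],-0.001],[0,[-0.726,0.954,0],-0.001],[0,[-0.726,0.954,0.1],-0.001],[0,[-0.726,0.954,0.1],-0.001]]'; python3 place.py 105 0 0.17; python3 - <<'E'
from rk import *
x=np.array([.5505,.1762,.2995])
s,t,M=tool(); f=manip.grab_frame("wrist"); im=f["img"][:,:,::-1].copy()
def pw(P):
    T=f["tool_from_camera"]; p=M.T@(np.array(P)-t); c=T[:3,:3].T@(p-T[:3,3])
    r=np.hypot(*c[:2]); a=np.arctan2(r,c[2]); return np.array([f["cx"],f["cy"]])+f["fx"]*a*c[:2]/r
for xx in (-42,-30,30):
  for y in (-140,-105,-70,-35,0,35,70,105,140):
    z=35 if y%70 else 70
    u=pw(W([xx,y,z],x)[0]); cv2.circle(im,tuple(int(v) for v in u.round()),3,(255,255,0),1)
for y in(-185,185): u=pw(W([-95,y,15],x)[0]); cv2.circle(im,tuple(int(v) for v in u.round()),4,(0,255,0),1)
cv2.imwrite("pics/w3.png",im)
E
```

```text
time: 15.6
tool_pos: [0.5181, 0.2737, 0.171]
tool_rot: [-0.002, -0.148, 0.989, -0.001]
contact_force: [-1.4, 0.1, -1.4]
gripper_width: 0.453
grasp_force: 61.2
shift [-0.018, 0.019, 0.009] roll(x pi) -0.0008 rows 0.016958121327534628 j6 -1.51 tgt [0.5195 0.2765 0.17  ]
```

View pics/w3.png

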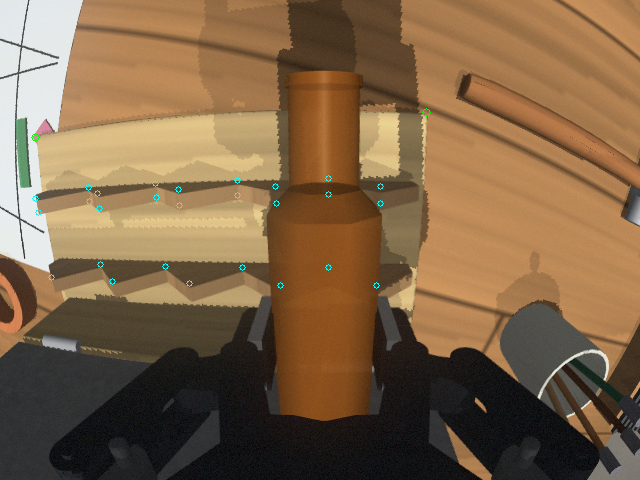

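The board corners (37,136) and (427,112) and the rail peaks fall on the predicted marks. The bottle's axis is on the notch column, 328. I'll check its fore-aft position from the mouth (325,72).

```bash
python3 - <<'E'
from rk import *
x=np.array([.5505,.1762,.2995])
s,t,M=tool(); f=manip.grab_frame("wrist")
for u,v,dz in [(325,72,.012),(325,72,.018),(325,185,.0245),(267,213,.012),(380,213,.012)]:
    P=wray(f,t,M,u,v,t[2]+dz); print(((P-[x[0],x[1],0])@R.from_euler('z',x[2]).as_matrix()).round(4))
print(((t-[x[0],x[1],0])@R.from_euler('z',x[2]).as_matrix()).round(4))
E
python3 place.py 105 0 0.052
```

```text
[-0.1004  0.1029  0.1838]
[-0.0995  0.1029  0.1898]
[-0.0622  0.1028  0.1963]
[-0.0501  0.0816  0.1838]
[-0.0499  0.1228  0.1838]
[-0.002   0.1024  0.1718]
shift [-0.016, 0.023, 1.005] roll(x pi) -0.0012 rows 0.024342221866335483 j6 -1.51 tgt [0.5195 0.2765 0.052 ]
```

```bash
python3 -m pendant '[[0,[-0.016,0.02,0.2],0],[0,[-0.016,0.02,0.4],0],[0,[-0.016,0.02,0.6],0],[0,[-0.016,0.02,0.8],0],[0,[-0.016,0.02,0.9],0],[0,[-0.016,0.02,0.95],0],[0,[-0.016,0.02,0.97],0],[0,[-0.016,0.02,0.98],0],[0,[-0.016,0.02,0.98],0]]'; python3 place.py 105 0 0.052
```

```text
time: 16.6
tool_pos: [0.5217, 0.2781, 0.0575]
tool_rot: [0.001, -0.148, 0.989, 0.0]
contact_force: [0.1, -0.2, -1.3]
gripper_width: 0.455
grasp_force: 61.2
shift [0.021, -0.007, 0.046] roll(x pi) -0.0008 rows 0.017389939134379546 j6 -1.5 tgt [0.5195 0.2765 0.052 ]
```

```bash
python3 -m pendant '[[0,[0.01,0,0.02],0],[0,[0.01,0,0.035],0],[0,[0.01,0,0.045],0],[0,[0.01,0,0.045],0]]'; python3 place.py 105 0 0.052
```

```text
time: 17.0
tool_pos: [0.52, 0.2777, 0.0526]
tool_rot: [0.0, -0.148, 0.989, 0.0]
contact_force: [-4.4, -2.7, 5.5]
gripper_width: 0.456
grasp_force: 62.2
shift [0.007, -0.008, 0.005] roll(x pi) -0.0009 rows 0.018729129085375818 j6 -1.5 tgt [0.5195 0.2765 0.052 ]
```

```bash
python3 -m pendant '[[0.65,[0,0,0],0],[0.65,[0,0,0],0],[0.65,[0,0,-0.2],0],[0.65,[0,0,-0.4],0],[0.65,[0,0,-0.7],0],[0.65,[0,0,-1],0]]'; python3 - <<'E'
from seg import *
for n in("top","scene"):
    f,o=segs(n,n+"m.png",60)
    print(n); [print(c,a,[np.round(v,0) for v in r]) for c,a,r in o]
E
python3 go.py 0.453 -0.337 0.24 -1.87
```

```text
time: 17.6
tool_pos: [0.5192, 0.2773, 0.1713]
tool_rot: [-0.001, -0.148, 0.989, -0.0]
contact_force: [0.4, 0.2, -0.1]
gripper_width: 0.654
grasp_force: 0.0
top
[502.5 223.9] 73 [array([503., 224.]), array([11., 10.]), np.float64(90.0)]
[244.8 261.3] 63 [array([245., 261.]), array([13.,  5.]), np.float64(72.0)]
[500.8 281.7] 110 [array([500., 282.]), array([11., 13.]), np.float64(90.0)]
scene
[2.056, -4.736, -0.545] 0.1898 ('j6', np.float64(-1.5))
```

```bash
cat > chk.py <<'E'
from rk import *
B={"A":(.5525,-.1425),"C":(.4525,-.337),"D":(.5905,-.348)}
for n in("top","scene"):
    f=manip.grab_frame(n); r=cv2.imread(f"pics/{n}0.png")[:,:,::-1]
    for k,b in B.items():
        p=proj(f,[[*b,0],[*b,.155]]).round().astype(int); (x0,y0),(x1,y1)=p.min(0)-8,p.max(0)+8
        print(n,k,np.abs(f["img"][y0:y1,x0:x1].astype(int)-r[y0:y1,x0:x1]).mean().round(1))
E
python3 chk.py; python3 go.py 0.453 -0.337 0.24 -1.271
```

```text
top A 8.8
top C 7.5
top D 7.5
scene A 17.7
scene C 9.4
scene D 10.2
[2.035, -4.734, -0.572] -0.0009 ('j6', np.float64(-1.5))
```

```bash
cat > chk.py <<'E'
from rk import *
B={"A":(.5525,-.1425),"C":(.4525,-.337),"D":(.5905,-.348)}
for n in("top","scene"):
    f=manip.grab_frame(n); r=cv2.imread(f"pics/{n}0.png")
    for k,b in B.items():
        p=proj(f,[[*b,0],[*b,.155]]).round().astype(int); (x0,y0),(x1,y1)=p.min(0)-6,p.max(0)+6
        q=30; m=cv2.matchTemplate(f["img"][y0-q:y1+q,x0-q:x1+q,::-1].copy(),r[y0:y1,x0:x1],cv2.TM_CCOEFF_NORMED)
        _,v,_,l=cv2.minMaxLoc(m); print(n,k,"shift px",np.array(l)-q,round(v,3))
E
python3 chk.py
```

```text
top A shift px [0 0] 0.999
top C shift px [0 0] 0.999
top D shift px [0 0] 0.999
scene A shift px [0 0] 0.933
scene C shift px [0 0] 0.998
scene D shift px [0 0] 0.999
```

```bash
python3 -m pendant '[[0.6,[0,-0.2,-0.3],0],[0.6,[0.15,-0.55,-0.57],0],[0.6,[0.35,-0.9,-0.57],0],[0.6,[0.4,-1,-0.57],0]]'; python3 -m pendant '[[0.6,[0.17,-0.38,0],0],[0.6,[0.33,-0.76,0],0],[0.6,[0.45,-1,0],0]]'; python3 -m pendant '[[0.6,[0.17,-0.38,0],0],[0.6,[0.33,-0.76,0],0],[0.6,[0.45,-1,0],0]]'; python3 -m pendant '[[0.6,[0.17,-0.38,0],0],[0.6,[0.33,-0.76,0],0],[0.6,[0.45,-1,0],0],[0.6,[0.45,-1,0],0]]';python3 go.py 0.453 -0.337 0.24 -1.271
```

```text
time: 18.3
tool_pos: [0.5083, 0.1459, 0.2389]
tool_rot: [-0.0, -0.147, 0.989, -0.001]
contact_force: [0.2, 0.1, -0.0]
gripper_width: 0.603
grasp_force: 0.0
time: 18.6
tool_pos: [0.4911, 0.0161, 0.2369]
tool_rot: [-0.002, -0.147, 0.989, 0.0]
contact_force: [-0.0, -0.6, 0.7]
gripper_width: 0.599
grasp_force: 0.0
time: 18.9
tool_pos: [0.4746, -0.1145, 0.237]
tool_rot: [-0.002, -0.147, 0.989, 0.001]
contact_force: [0.2, -0.4, 0.2]
gripper_width: 0.601
grasp_force: 0.0
time: 19.3
tool_pos: [0.4579, -0.2455, 0.2367]
tool_rot: [-0.002, -0.146, 0.989, 0.001]
contact_force: [-0.0, 1.0, -0.4]
gripper_width: 0.598
grasp_force: 0.0
[0.259, -0.718, -0.028] -0.0025 ('j6', np.float64(-2.5))
```

```bash
python3 -m pendant '[[0.6,[0.1,-0.35,0],0],[0.6,[0.259,-0.718,0],0],[0.6,[0.259,-0.718,0],0],[0.6,[0.259,-0.718,0.3],0],[0.6,[0.259,-0.718,0.6],0],[0.6,[0.259,-0.718,0.78],0],[0,[0.259,-0.718,0.78],0],[0,[0.259,-0.718,0.78],0],[0,[0.259,-0.718,0.78],0],[0,[0.259,-0.718,0.78],0]]'
```

```text
time: 20.3
tool_pos: [0.4557, -0.3347, 0.1474]
tool_rot: [0.001, -0.148, 0.989, -0.001]
contact_force: [0.4, -0.6, -1.5]
gripper_width: 0.255
grasp_force: 58.8
```

```bash
python3 -m pendant '[[0.5,[0,0,0],0],[0.5,[0,0,0],0],[0.5,[0,0,0.035],0],[0.5,[0,0,0.035],0],[0,[0,0,0.035],0],[0,[0,0,0.035],0],[0,[0,0,0.035],0],[0,[0,0,0.035],0]]'; python3 go.py 0.453 -0.337 0.24 -1.271
```

```text
time: 21.1
tool_pos: [0.4549, -0.3346, 0.1417]
tool_rot: [0.0, -0.148, 0.989, -0.0]
contact_force: [0.4, -0.5, 0.2]
gripper_width: 0.261
grasp_force: 58.7
[0.021, -0.015, -0.819] -0.0009 ('j6', np.float64(-2.63))
```

```bash
python3 -m pendant '[[0,[0.05,0,0],0],[0,[0.108,0,0],0],[0,[0.217,0,0],0],[0,[0.325,0.0,0.005],0],[0,[0.432,0,0.025],0],[0,[0.537,0,0.05],0],[0,[0.639,0,0.085],0],[0,[0.738,0,0.13],0],[0,[0.832,0,0.185],0],[0,[0.921,0,0.245],0]]'; python3 -m pendant '[[0,[0.083,0,0.07],0],[0,[0.16,0,0.146],0],[0,[0.231,0,0.229],0],[0,[0.293,0,0.318],0],[0,[0.348,0,0.412],0],[0,[0.394,0,0.51],0],[0,[0.431,0,0.612],0],[0,[0.46,0,0.716],0],[0,[0.479,0,0.8],0],[0,[0.479,0,0.8],0]]'
```

```text
time: 22.1
tool_pos: [0.3495, -0.3728, 0.1209]
tool_rot: [0.001, -0.148, 0.989, -0.007]
contact_force: [-7.3, -2.3, 27.9]
gripper_width: 0.265
grasp_force: 79.5
time: 23.1
tool_pos: [0.2931, -0.3838, 0.0155]
tool_rot: [-0.0, -0.147, 0.989, 0.0]
contact_force: [-2.6, -2.1, 4.3]
gripper_width: 0.262
grasp_force: 89.2
```

```bash
python3 -m pendant '[[0.6,[0,0,0],0],[0.6,[0,0,0],0],[0.6,[0,0,0],0],[0.6,[0,0,-0.25],0],[0.8,[0,0,-0.6],0],[0.8,[-0.3,0,-0.6],0],[0.8,[-0.73,0,-0.6],0],[0.8,[-0.73,0,-0.6],0],[0.8,[-0.73,0,-0.6],0]]'
cat > foot.py <<'E'
from rk import *
s,t,M=tool(); f=manip.grab_frame("wrist"); i=f["img"]; print(t.round(4)); cv2.imwrite("pics/foot%d.png"%(s["time"]*10),i[:,:,::-1])
h=cv2.cvtColor(i,cv2.COLOR_RGB2HSV); m=(h[...,1]>120)&(h[...,0]<20)
for r in (200,230,260,290): 
    c=np.flatnonzero(m[r,240:420])+240; print(r,c.min() if len(c) else 0,c.max() if len(c) else 0, len(c), wray(f,t,M,c.min(),r,.02).round(4),wray(f,t,M,c.max(),r,.02).round(4))
for c in (315,327,339):
    r=np.flatnonzero(m[230:400,c])+230; print("col",c,r.max(),len(r))
E
python3 foot.py
```

```text
time: 24.0
tool_pos: [0.3786, -0.357, 0.0878]
tool_rot: [-0.0, -0.149, 0.989, 0.0]
contact_force: [0.3, -0.1, -0.1]
gripper_width: 0.793
grasp_force: 0.0
[ 0.3786 -0.357   0.0878]
200 297 367 71 [ 0.3485 -0.3829  0.02  ] [ 0.3365 -0.3441  0.02  ]
230 299 365 67 [ 0.3656 -0.3767  0.02  ] [ 0.354  -0.3394  0.02  ]
260 300 364 65 [ 0.3836 -0.3709  0.02  ] [ 0.3722 -0.3337  0.02  ]
290 305 363 59 [ 0.4021 -0.3624  0.02  ] [ 0.3914 -0.3276  0.02  ]
col 315 348 119
col 327 350 121
col 339 350 121
```

```bash
python3 -m pendant '[[0.8,[0.03,0.033,0.2],0],[0.8,[0.03,0.033,0.4],0],[0.8,[0.03,0.033,0.6],0],[0.8,[0.03,0.033,0.665],0],[0,[0.03,0.033,0.665],0],[0,[0.03,0.033,0.665],0],[0,[0.03,0.033,0.665],0],[0,[0.03,0.033,0.665],0],[0,[0.03,0.033,0.5],0],[0,[0.03,0.033,0],0]]'; python3 -m pendant '[[0,[0,0,-0.4],0],[0,[0,0,-0.8],0],[0,[0,0,-1],0],[0,[0,0,-1],0]]'; python3 place.py 35 0 0.21
```

```text
time: 25.05
tool_pos: [0.3706, -0.3518, 0.0741]
tool_rot: [-0.003, -0.148, 0.989, 0.005]
contact_force: [-0.0, -0.2, -1.8]
gripper_width: 0.453
grasp_force: 61.7
time: 25.45
tool_pos: [0.3753, -0.3575, 0.2043]
tool_rot: [0.003, -0.148, 0.989, -0.005]
contact_force: [0.6, -0.2, -0.9]
gripper_width: 0.452
grasp_force: 61.8
shift [-2.698, 4.116, -0.079] roll(x pi) -0.0007 rows 0.015064452083848249 j6 -2.77 tgt [0.5402 0.2096 0.21  ]
```

```bash
python3 -m pendant '[[0,[-0.1,0.2,0],0],[0,[-0.3,0.5,0],0],[0,[-0.5,0.8,0],0],[0,[-0.6,1,0],0]]'; python3 -m pendant '[[0,[-0.2,0.3,0],0],[0,[-0.4,0.6,0],0],[0,[-0.6,0.9,0],0],[0,[-0.7,1,0],0]]'; python3 -m pendant '[[0,[-0.2,0.3,0],0],[0,[-0.4,0.6,0],0],[0,[-0.6,0.9,0],0],[0,[-0.7,1,0],0]]'; python3 -m pendant '[[0,[-0.2,0.3,0],0],[0,[-0.4,0.6,0],0],[0,[-0.6,0.9,0],0],[0,[-0.6,1,0],0],[0,[-0.6,1,0],0]]';  python3 place.py 35 0 0.17
```

```text
time: 25.85
tool_pos: [0.4066, -0.2166, 0.1958]
tool_rot: [-0.001, -0.149, 0.989, 0.001]
contact_force: [-0.3, -0.3, -1.9]
gripper_width: 0.457
grasp_force: 61.8
time: 26.25
tool_pos: [0.4516, -0.0766, 0.1959]
tool_rot: [-0.001, -0.15, 0.989, 0.001]
contact_force: [-0.6, -0.5, -1.1]
gripper_width: 0.449
grasp_force: 61.7
time: 26.65
tool_pos: [0.4966, 0.0625, 0.1958]
tool_rot: [-0.001, -0.15, 0.989, 0.001]
contact_force: [-0.3, -1.5, -1.2]
gripper_width: 0.453
grasp_force: 61.7
time: 27.15
tool_pos: [0.5298, 0.1963, 0.1958]
tool_rot: [-0.002, -0.149, 0.989, -0.0]
contact_force: [-0.8, -0.9, -1.9]
gripper_width: 0.453
grasp_force: 61.8
shift [-0.116, 0.081, 0.215] roll(x pi) 0.0001 rows 0.002817405676577759 j6 -1.65 tgt [0.5402 0.2096 0.17  ]
```

```bash
python3 -m pendant '[[0,[-0.11,0.08,0],0],[0,[-0.11,0.08,0.215],0],[0,[-0.11,0.08,0.215],0],[0,[-0.11,0.08,0.215],0]]';  python3 place.py 35 0 0.052
```

```text
time: 27.55
tool_pos: [0.54, 0.2067, 0.1709]
tool_rot: [-0.002, -0.147, 0.989, -0.0]
contact_force: [-0.2, 0.6, -1.6]
gripper_width: 0.451
grasp_force: 61.7
shift [-0.012, 0.023, 0.991] roll(x pi) -0.0012 rows 0.025451572938783674 j6 -1.63 tgt [0.5402 0.2096 0.052 ]
```

```bash
python3 -m pendant '[[0,[-0.006,0.02,0.2],0],[0,[-0.006,0.02,0.4],0],[0,[-0.006,0.02,0.6],0],[0,[-0.006,0.02,0.8],0],[0,[-0.006,0.02,0.9],0],[0,[-0.006,0.02,0.95],0],[0,[-0.006,0.02,0.97],0],[0,[-0.006,0.02,0.98],0],[0,[-0.006,0.02,1],0],[0,[-0.006,0.02,1],0]]'; python3 place.py 35 0 0.052
```

```text
time: 28.55
tool_pos: [0.5416, 0.2108, 0.053]
tool_rot: [0.001, -0.148, 0.989, 0.0]
contact_force: [0.5, 0.2, -1.5]
gripper_width: 0.452
grasp_force: 61.8
shift [0.014, -0.006, 0.008] roll(x pi) -0.0008 rows 0.016450762494218462 j6 -1.62 tgt [0.5402 0.2096 0.052 ]
```

```bash
python3 -m pendant '[[0,[0.007,0,0.012],0],[0,[0.007,0,0.024],0],[0,[0.007,0,0.024],0]]'; python3 -m pendant '[[0,[0,0,0.012],0],[0,[0,0,0.02],0],[0,[0,0,0.02],0]]'
```

```text
time: 28.85
tool_pos: [0.5416, 0.2108, 0.0527]
tool_rot: [0.001, -0.148, 0.989, 0.0]
contact_force: [-4.4, -0.6, 11.5]
gripper_width: 0.454
grasp_force: 63.3
time: 29.15
tool_pos: [0.5416, 0.2109, 0.0527]
tool_rot: [0.001, -0.148, 0.989, 0.0]
contact_force: [-11.7, -3.1, 23.9]
gripper_width: 0.451
grasp_force: 64.9
```

```bash
python3 -m pendant '[[0,[0,0,-0.025],0],[0.65,[0,0,-0.025],0],[0.65,[0,0,-0.025],0],[0.65,[0,0,-0.2],0],[0.65,[0,0,-0.4],0],[0.65,[0,0,-0.7],0],[0.65,[0,0,-1],0],[0.65,[0,0,-1],0]]'; python3 chk.py; python3 go.py 0.5525 -0.1425 0.24 -1.271
```

```text
time: 29.95
tool_pos: [0.5437, 0.2112, 0.1733]
tool_rot: [0.005, -0.148, 0.989, 0.0]
contact_force: [1.2, 0.4, 1.0]
gripper_width: 0.651
grasp_force: 0.0
top A shift px [0 0] 0.999
top C shift px [-25  29] 0.422
top D shift px [0 0] 0.999
scene A shift px [0 0] 0.933
scene C shift px [ 30 -18] 0.389
scene D shift px [0 0] 0.999
[0.766, -2.841, -0.604] -0.0009 ('j6', np.float64(-1.62))
```

```bash
python3 -m pendant '[[0.6,[0,-0.2,-0.3],0],[0.6,[0.1,-0.55,-0.57],0],[0.6,[0.25,-0.9,-0.57],0],[0.6,[0.27,-1,-0.57],0]]'; python3 -m pendant '[[0.6,[0.12,-0.38,0],0],[0.6,[0.23,-0.76,0],0],[0.6,[0.27,-1,0],0],[0.6,[0.27,-1,0],0]]'; python3 go.py 0.5525 -0.1425 0.14 -1.271
```

```text
time: 30.45
tool_pos: [0.5439, 0.0829, 0.2346]
tool_rot: [-0.001, -0.146, 0.989, -0.001]
contact_force: [0.3, 0.2, -0.9]
gripper_width: 0.6
grasp_force: 0.0
time: 30.85
tool_pos: [0.5476, -0.0407, 0.2324]
tool_rot: [-0.002, -0.146, 0.989, 0.0]
contact_force: [0.7, -0.1, 0.6]
gripper_width: 0.601
grasp_force: 0.0
[0.203, -0.825, 0.77] -0.0023 ('j6', np.float64(-2.07))
```

```bash
python3 -m pendant '[[0.6,[0.1,-0.4,0],0],[0.6,[0.203,-0.825,0],0],[0.6,[0.203,-0.825,0],0],[0.6,[0.203,-0.825,0.3],0],[0.6,[0.203,-0.825,0.6],0],[0.6,[0.203,-0.825,0.77],0],[0.6,[0.203,-0.825,0.78],0],[0.6,[0.203,-0.825,0.78],0]]'; python3 go.py 0.5525 -0.1425 0.142 -1.271;  python3 -m pendant '[[0,[0,0,0.01],0],[0,[0,0,0.02],0],[0,[0,0,0.02],0],[0,[0,0,0.02],0]]'
```

```text
time: 31.65
tool_pos: [0.5537, -0.1385, 0.1406]
tool_rot: [-0.001, -0.148, 0.989, 0.001]
contact_force: [-0.0, 0.5, 0.4]
gripper_width: 0.598
grasp_force: 0.0
[0.019, -0.029, -0.011] -0.0005 ('j6', np.float64(-2.24))
time: 32.05
tool_pos: [0.5555, -0.1404, 0.1418]
tool_rot: [0.002, -0.148, 0.989, -0.001]
contact_force: [0.4, -1.0, 5.4]
gripper_width: 0.263
grasp_force: 58.9
```

```bash
python3 -m pendant '[[0,[0.05,0,-0.01],0],[0,[0.108,0,-0.015],0],[0,[0.217,0,-0.015],0],[0,[0.325,0.0,-0.01],0],[0,[0.432,0,0.01],0],[0,[0.537,0,0.035],0],[0,[0.639,0,0.07],0],[0,[0.738,0,0.115],0],[0,[0.832,0,0.17],0],[0,[0.921,0,0.23],0]]'; python3 -m pendant '[[0,[0.083,0,0.07],0],[0,[0.16,0,0.146],0],[0,[0.231,0,0.229],0],[0,[0.293,0,0.318],0],[0,[0.348,0,0.412],0],[0,[0.394,0,0.51],0],[0,[0.431,0,0.612],0],[0,[0.46,0,0.716],0],[0,[0.479,0,0.8],0],[0,[0.479,0,0.8],0]]'; python3 -m pendant '[[0.6,[0,0,0],0],[0.6,[0,0,0],0],[0.6,[0,0,0],0],[0.6,[0,0,-0.25],0],[0.8,[0,0,-0.6],0],[0.8,[-0.3,0,-0.6],0],[0.8,[-0.73,0,-0.6],0],[0.8,[-0.73,0,-0.6],0],[0.8,[-0.73,0,-0.6],0]]'; python3 foot.py
```

```text
time: 33.05
tool_pos: [0.4508, -0.1758, 0.1203]
tool_rot: [0.003, -0.148, 0.989, -0.004]
contact_force: [-14.3, -0.9, 41.3]
gripper_width: 0.266
grasp_force: 86.4
time: 34.05
tool_pos: [0.3909, -0.188, 0.0138]
tool_rot: [-0.002, -0.148, 0.989, 0.002]
contact_force: [-1.4, -0.3, 2.7]
gripper_width: 0.261
grasp_force: 90.0
time: 34.95
tool_pos: [0.4778, -0.1628, 0.0876]
tool_rot: [-0.0, -0.149, 0.989, 0.0]
contact_force: [-0.1, 1.1, -0.1]
gripper_width: 0.797
grasp_force: 0.0
[ 0.4778 -0.1628  0.0876]
200 291 360 70 [ 0.4487 -0.1921  0.02  ] [ 0.4369 -0.1539  0.02  ]
230 291 359 69 [ 0.4661 -0.1871  0.02  ] [ 0.4543 -0.1487  0.02  ]
260 292 357 65 [ 0.4842 -0.1815  0.02  ] [ 0.4726 -0.1437  0.02  ]
290 293 355 61 [ 0.5035 -0.1755  0.02  ] [ 0.4921 -0.1384  0.02  ]
col 315 341 112
col 327 341 112
col 339 339 110
```

```bash
python3 -m pendant '[[0.8,[0.08,0.003,0.2],0],[0.8,[0.08,0.003,0.4],0],[0.8,[0.08,0.003,0.6],0],[0.8,[0.08,0.003,0.665],0],[0,[0.08,0.003,0.665],0],[0,[0.08,0.003,0.665],0],[0,[0.08,0.003,0.665],0],[0,[0.08,0.003,0.665],0],[0,[0.08,0.003,0.5],0],[0,[0.08,0.003,0],0]]'; python3 -m pendant '[[0,[0,0,-0.4],0],[0,[0,0,-0.8],0],[0,[0,0,-1],0],[0,[0,0,-1],0]]'; python3 place.py -35 0 0.2; python3 chk.py
```

```text
time: 36.0
tool_pos: [0.4642, -0.1639, 0.074]
tool_rot: [-0.004, -0.148, 0.989, 0.003]
contact_force: [0.4, 0.3, -1.1]
gripper_width: 0.455
grasp_force: 61.2
time: 36.4
tool_pos: [0.4707, -0.1672, 0.2039]
tool_rot: [0.004, -0.148, 0.989, -0.003]
contact_force: [-0.2, 0.3, -0.8]
gripper_width: 0.453
grasp_force: 61.3
shift [-1.475, 2.25, 0.026] roll(x pi) -0.0007 rows 0.015053810889097213 j6 -2.36 tgt [0.5608 0.1428 0.2   ]
top A shift px [-17  27] 0.711
top C shift px [-22  29] 0.637
top D shift px [0 0] 0.989
scene A shift px [22 -5] 0.361
scene C shift px [ -5 -30] 0.351
scene D shift px [0 0] 0.999
```

```bash
python3 -m pendant '[[0,[-0.2,0.3,0],0],[0,[-0.4,0.6,0],0],[0,[-0.6,0.9,0],0],[0,[-0.7,1,0],0]]'; python3 -m pendant '[[0,[-0.2,0.3,0],0],[0,[-0.4,0.6,0],0],[0,[-0.6,0.9,0],0],[0,[-0.7,1,0],0],[0,[-0.7,1,0],0]]'; python3 place.py -35 0 0.17
```

```text
time: 36.9
tool_pos: [0.5118, -0.0232, 0.1944]
tool_rot: [-0.002, -0.149, 0.989, 0.001]
contact_force: [-0.1, -0.5, -0.6]
gripper_width: 0.455
grasp_force: 61.3
time: 37.4
tool_pos: [0.5575, 0.1144, 0.1949]
tool_rot: [-0.002, -0.149, 0.989, 0.0]
contact_force: [-1.4, -1.5, -1.7]
gripper_width: 0.451
grasp_force: 61.3
shift [-0.097, 0.218, 0.207] roll(x pi) 0.0002 rows 0.004006795440129572 j6 -1.8 tgt [0.5608 0.1428 0.17  ]
```

```bash
python3 -m pendant '[[0,[-0.09,0.218,0],0],[0,[-0.09,0.218,0.205],0],[0,[-0.09,0.218,0.205],0],[0,[-0.09,0.218,0.205],0]]';  python3 place.py -35 0 0.052
```

```text
time: 37.8
tool_pos: [0.5599, 0.1397, 0.1715]
tool_rot: [-0.002, -0.147, 0.989, -0.0]
contact_force: [0.2, -0.2, -0.7]
gripper_width: 0.452
grasp_force: 61.2
shift [-0.019, 0.022, 0.996] roll(x pi) -0.0012 rows 0.025336548623339727 j6 -1.75 tgt [0.5608 0.1428 0.052 ]
```

```bash
python3 -m pendant '[[0,[-0.005,0.018,0.2],0],[0,[-0.005,0.018,0.4],0],[0,[-0.005,0.018,0.6],0],[0,[-0.005,0.018,0.8],0],[0,[-0.005,0.018,0.9],0],[0,[-0.005,0.018,0.95],0],[0,[-0.005,0.018,0.97],0],[0,[-0.005,0.018,0.99],0],[0,[-0.005,0.018,1.0],0],[0,[-0.005,0.018,1.0],0]]'; python3 -m pendant '[[0,[0,0,0.01],0],[0,[0,0,0.02],0],[0,[0,0,0.02],0]]'; python3 place.py -35 0 0.052
```

```text
time: 38.8
tool_pos: [0.5615, 0.1433, 0.054]
tool_rot: [0.001, -0.148, 0.989, -0.0]
contact_force: [0.4, -1.1, -1.8]
gripper_width: 0.452
grasp_force: 61.3
time: 39.1
tool_pos: [0.5617, 0.1438, 0.0526]
tool_rot: [0.001, -0.148, 0.989, 0.0]
contact_force: [-2.7, 1.5, 6.5]
gripper_width: 0.453
grasp_force: 62.1
shift [0.01, -0.006, 0.005] roll(x pi) -0.0007 rows 0.015616481683562472 j6 -1.75 tgt [0.5608 0.1428 0.052 ]
```

Contact in the notch. I'll release and go for the last bottle.

```bash
python3 -m pendant '[[0.65,[0,0,0],0],[0.65,[0,0,0],0],[0.65,[0,0,-0.2],0],[0.65,[0,0,-0.4],0],[0.65,[0,0,-0.7],0],[0.65,[0,0,-1],0],[0.65,[0,0,-1],0]]'; python3 chk.py|grep D; python3 go.py 0.5905 -0.348 0.24 -1.271
```

```text
time: 39.8
tool_pos: [0.5647, 0.1436, 0.1777]
tool_rot: [0.006, -0.148, 0.989, -0.0]
contact_force: [0.8, 0.2, 1.4]
gripper_width: 0.652
grasp_force: 0.0
top D shift px [0 0] 0.999
scene D shift px [0 0] 0.999
[0.967, -3.985, -0.568] -0.0009 ('j6', np.float64(-1.75))
```

```bash
python3 -m pendant '[[0.6,[0,-0.2,-0.3],0],[0.6,[0.1,-0.55,-0.57],0],[0.6,[0.2,-0.9,-0.57],0],[0.6,[0.24,-1,-0.57],0]]'; python3 -m pendant '[[0.6,[0.1,-0.38,0],0],[0.6,[0.2,-0.76,0],0],[0.6,[0.24,-1,0],0]]';  python3 -m pendant '[[0.6,[0.1,-0.38,0],0],[0.6,[0.2,-0.76,0],0],[0.6,[0.24,-1,0],0],[0.6,[0.24,-1,0],0]]'; python3 go.py 0.5905 -0.348 0.14 -1.271
```

```text
time: 40.3
tool_pos: [0.5686, 0.0166, 0.2387]
tool_rot: [-0.0, -0.146, 0.989, -0.001]
contact_force: [-0.1, 0.3, -0.2]
gripper_width: 0.598
grasp_force: 0.0
time: 40.6
tool_pos: [0.5748, -0.1052, 0.2363]
tool_rot: [-0.002, -0.147, 0.989, 0.001]
contact_force: [0.6, 1.1, -0.7]
gripper_width: 0.595
grasp_force: 0.0
time: 41.0
tool_pos: [0.5826, -0.229, 0.2359]
tool_rot: [-0.002, -0.146, 0.989, 0.001]
contact_force: [0.1, 1.2, -0.4]
gripper_width: 0.598
grasp_force: 0.0
[0.22, -0.97, 0.797] -0.0023 ('j6', np.float64(-2.36))
```

```bash
python3 chk.py|grep D; python3 -m pendant '[[0.6,[0.1,-0.4,0],0],[0.6,[0.22,-0.8,0],0],[0.6,[0.22,-0.98,0],0],[0.6,[0.22,-0.98,0.3],0],[0.6,[0.22,-0.98,0.6],0],[0.6,[0.22,-0.98,0.77],0],[0.6,[0.22,-0.98,0.8],0],[0.6,[0.22,-0.98,0.8],0]]'; python3 go.py 0.5905 -0.348 0.142 -1.271;  python3 -m pendant '[[0,[0,0,0.01],0],[0,[0,0,0.01],0],[0,[0,0,0.01],0],[0,[0,0,0.01],0]]'
```

```text
top D shift px [26 -6] 0.749
scene D shift px [0 0] 0.999
time: 41.9
tool_pos: [0.5927, -0.3448, 0.142]
tool_rot: [-0.001, -0.149, 0.989, 0.001]
contact_force: [-0.1, 0.0, 0.0]
gripper_width: 0.596
grasp_force: 0.0
[0.026, -0.02, -0.0] -0.0004 ('j6', np.float64(-2.5))
time: 42.3
tool_pos: [0.594, -0.3472, 0.1446]
tool_rot: [0.001, -0.148, 0.989, -0.001]
contact_force: [1.0, 0.2, 5.5]
gripper_width: 0.257
grasp_force: 59.0
```

```bash
python3 -m pendant '[[0,[0.05,0,0],0],[0,[0.108,0,-0.005],0],[0,[0.217,0,-0.005],0],[0,[0.325,0.0,0],0],[0,[0.432,0,0.02],0],[0,[0.537,0,0.045],0],[0,[0.639,0,0.08],0],[0,[0.738,0,0.125],0],[0,[0.832,0,0.18],0],[0,[0.921,0,0.24],0]]'; python3 -m pendant '[[0,[0.083,0,0.07],0],[0,[0.16,0,0.146],0],[0,[0.231,0,0.229],0],[0,[0.293,0,0.318],0],[0,[0.348,0,0.412],0],[0,[0.394,0,0.51],0],[0,[0.431,0,0.612],0],[0,[0.46,0,0.716],0],[0,[0.479,0,0.8],0],[0,[0.479,0,0.8],0]]'; python3 -m pendant '[[0.6,[0,0,0],0],[0.6,[0,0,0],0],[0.6,[0,0,0],0],[0.6,[0,0,-0.25],0],[0.8,[0,0,-0.6],0],[0.8,[-0.3,0,-0.6],0],[0.8,[-0.73,0,-0.6],0],[0.8,[-0.73,0,-0.6],0],[0.8,[-0.73,0,-0.6],0]]'; python3 foot.py
```

```text
time: 43.3
tool_pos: [0.4875, -0.3815, 0.1171]
tool_rot: [0.001, -0.148, 0.989, -0.003]
contact_force: [-4.8, -1.7, 12.3]
gripper_width: 0.254
grasp_force: 65.9
time: 44.3
tool_pos: [0.4307, -0.3937, 0.0143]
tool_rot: [-0.001, -0.148, 0.989, 0.003]
contact_force: [-3.0, 1.2, 0.4]
gripper_width: 0.25
grasp_force: 58.6
time: 45.2
tool_pos: [0.5171, -0.3695, 0.0895]
tool_rot: [0.0, -0.149, 0.989, -0.0]
contact_force: [-0.4, 1.3, -0.8]
gripper_width: 0.8
grasp_force: 0.0
[ 0.5171 -0.3695  0.0895]
200 289 353 64 [ 0.4887 -0.3999  0.02  ] [ 0.4778 -0.3642  0.02  ]
230 286 352 65 [ 0.5069 -0.3967  0.02  ] [ 0.4953 -0.3591  0.02  ]
260 289 351 63 [ 0.5248 -0.3899  0.02  ] [ 0.5136 -0.3536  0.02  ]
290 289 349 61 [ 0.5445 -0.3846  0.02  ] [ 0.5332 -0.3483  0.02  ]
col 315 368 139
col 327 368 139
col 339 361 129
```

```bash
python3 - <<'E'
from rk import *
s,t,M=tool(); f=manip.grab_frame("wrist"); i=f["img"]; h=cv2.cvtColor(i,cv2.COLOR_RGB2HSV); m=(h[...,1]>120)&(h[...,0]<20)
for r in range(50,380,10):
    c=np.flatnonzero(m[r,230:420])+230; print(r,(c.min(),c.max(),len(c)) if len(c) else 0, end="; ")
for n in ("foot240","foot349"):
    j=cv2.cvtColor(cv2.imread(f"pics/{n}.png"),cv2.COLOR_BGR2HSV); m=(j[...,1]>120)&(j[...,0]<20); print("\n",n)
    for r in range(50,380,20):
        c=np.flatnonzero(m[r,230:420])+230; print(r,(c.min(),c.max(),len(c)) if len(c) else 0, end="; ")
E
ls pics
```

```text
50 0; 60 0; 70 0; 80 0; 90 0; 100 0; 110 0; 120 (np.int64(300), np.int64(343), 44); 130 (np.int64(300), np.int64(341), 42); 140 (np.int64(301), np.int64(341), 41); 150 (np.int64(299), np.int64(340), 42); 160 (np.int64(300), np.int64(341), 42); 170 (np.int64(299), np.int64(341), 43); 180 (np.int64(298), np.int64(340), 43); 190 (np.int64(293), np.int64(344), 50); 200 (np.int64(286), np.int64(352), 63); 210 (np.int64(289), np.int64(353), 65); 220 (np.int64(286), np.int64(353), 66); 230 (np.int64(286), np.int64(352), 66); 240 (np.int64(286), np.int64(352), 65); 250 (np.int64(288), np.int64(351), 64); 260 (np.int64(286), np.int64(351), 63); 270 (np.int64(287), np.int64(350), 64); 280 (np.int64(288), np.int64(350), 63); 290 (np.int64(289), np.int64(349), 61); 300 (np.int64(289), np.int64(348), 60); 310 (np.int64(288), np.int64(348), 59); 320 (np.int64(288), np.int64(347), 60); 330 (np.int64(287), np.int64(345), 58); 340 (np.int64(288), np.int64(344), 56); 350 (np.int64(288), np.int64(342), 54); 360 (np.int64(290), np.int64(341), 45); 370 (np.int64(310), np.int64(329), 20); 
 foot240
50 (np
[... 681 characters left out ...]
05), np.int64(348), 44); 110 (np.int64(305), np.int64(348), 44); 130 (np.int64(305), np.int64(347), 43); 150 (np.int64(301), np.int64(351), 51); 170 (np.int64(291), np.int64(361), 68); 190 (np.int64(291), np.int64(360), 69); 210 (np.int64(291), np.int64(360), 69); 230 (np.int64(291), np.int64(359), 69); 250 (np.int64(292), np.int64(358), 67); 270 (np.int64(292), np.int64(357), 64); 290 (np.int64(293), np.int64(355), 61); 310 (np.int64(296), np.int64(354), 58); 330 (np.int64(302), np.int64(345), 43); 350 0; 370 0; bot.png
bot2.png
foot240.png
foot349.png
foot452.png
rack.png
s1.png
sbot.png
scene0.png
scene1.png
scenem.png
t1.png
top0.png
top1.png
topm.png
tp1.png
tp2.png
w1.png
w2.png
w3.png
```

```bash
python3 - <<'E'
from rk import *
s,t,M=tool(); f=manip.grab_frame("wrist"); i=f["img"]; h=cv2.cvtColor(i,cv2.COLOR_RGB2HSV); m=(h[...,1]>120)&(h[...,0]<20)
r=np.flatnonzero(m[:230,320]); print(r.min())
for u,v,z in [(321,r.min(),.02),(319,187,.02),(319,200,.02),(320,240,.02),(318,300,.02)]:
    print((M.T@(wray(f,t,M,u,v,z)-t)*1e3).round(1))
g=cv2.cvtColor(cv2.imread("pics/foot349.png"),cv2.COLOR_BGR2HSV); q=(g[...,1]>120)&(g[...,0]<20); print(np.flatnonzero(q[:230,326]).min())
E
```

```text
117
[84.  -1.9 69. ]
[43.7 -3.2 69. ]
[36.1 -3.2 69. ]
[11.7 -2.7 69. ]
[-28.5  -4.1  69. ]
72
```

```bash
python3 -m pendant '[[0.8,[-0.11,-0.025,0.2],0],[0.8,[-0.11,-0.025,0.4],0],[0.8,[-0.11,-0.025,0.6],0],[0.8,[-0.11,-0.025,0.675],0],[0,[-0.11,-0.025,0.675],0],[0,[-0.11,-0.025,0.675],0],[0,[-0.11,-0.025,0.675],0],[0,[-0.11,-0.025,0.675],0],[0,[-0.11,-0.025,0.5],0],[0,[-0.11,-0.025,0],0]]'; python3 -m pendant '[[0,[0,0,-0.4],0],[0,[0,0,-0.8],0],[0,[0,0,-1],0],[0,[0,0,-1],0]]'; python3 place.py -105 0 0.2; python3 - <<'E'
from rk import *
s,t,M=tool(); f=manip.grab_frame("wrist"); i=f["img"]; h=cv2.cvtColor(i,cv2.COLOR_RGB2HSV); m=(h[...,1]>120)&(h[...,0]<20)
r=np.flatnonzero(m[:,325]); print(r.min(),np.flatnonzero(np.diff(r)>1)); print((M.T@(wray(f,t,M,325,r.min(),t[2]+.012)-t)*1e3).round(1))
E
```

```text
time: 46.35
tool_pos: [0.5261, -0.366, 0.0742]
tool_rot: [-0.004, -0.148, 0.989, 0.004]
contact_force: [0.8, -0.1, -2.3]
gripper_width: 0.451
grasp_force: 61.7
time: 46.75
tool_pos: [0.5319, -0.371, 0.2061]
tool_rot: [0.004, -0.148, 0.989, -0.004]
contact_force: [0.1, 0.2, -1.4]
gripper_width: 0.454
grasp_force: 61.9
shift [-1.485, 3.44, 0.026] roll(x pi) -0.0007 rows 0.015418184358980591 j6 -2.59 tgt [0.5815 0.0759 0.2   ]
69 [351 352 354 356 357]
[ 99.3   0.2 -12.6]
```

```bash
python3 -m pendant '[[0,[-0.1,0.3,0],0],[0,[-0.2,0.6,0],0],[0,[-0.3,0.9,0],0],[0,[-0.4,1,0],0]]'; python3 -m pendant '[[0,[-0.15,0.3,0],0],[0,[-0.3,0.6,0],0],[0,[-0.45,0.9,0],0],[0,[-0.5,1,0],0]]'; python3 -m pendant '[[0,[-0.15,0.3,0],0],[0,[-0.3,0.6,0],0],[0,[-0.45,0.9,0],0],[0,[-0.5,1,0],0],[0,[-0.5,1,0],0]]'; python3 place.py -105 1.5 0.17
```

```text
time: 47.2
tool_pos: [0.5384, -0.2365, 0.1951]
tool_rot: [-0.002, -0.149, 0.989, 0.002]
contact_force: [-0.2, -0.6, -2.2]
gripper_width: 0.454
grasp_force: 61.8
time: 47.6
tool_pos: [0.562, -0.1048, 0.1964]
tool_rot: [-0.002, -0.149, 0.989, 0.001]
contact_force: [0.7, -0.4, -2.4]
gripper_width: 0.453
grasp_force: 61.8
time: 48.1
tool_pos: [0.5845, 0.0254, 0.1974]
tool_rot: [-0.001, -0.149, 0.989, 0.0]
contact_force: [0.4, -0.6, -2.1]
gripper_width: 0.456
grasp_force: 61.8
shift [-0.113, 0.409, 0.228] roll(x pi) -0.0 rows 0.00035598586763921147 j6 -1.95 tgt [0.5829 0.0763 0.17  ]
```

```bash
python3 -m pendant '[[0,[-0.09,0.2,0],0],[0,[-0.105,0.405,0.1],0],[0,[-0.105,0.405,0.228],0],[0,[-0.105,0.405,0.228],0],[0,[-0.105,0.405,0.228],0]]';  python3 place.py -105 1.5 0.052
```

```text
time: 48.6
tool_pos: [0.5823, 0.0729, 0.1707]
tool_rot: [-0.001, -0.147, 0.989, -0.0]
contact_force: [-0.5, -0.2, -1.8]
gripper_width: 0.454
grasp_force: 61.8
shift [-0.016, 0.025, 0.989] roll(x pi) -0.0013 rows 0.02746519481766272 j6 -1.87 tgt [0.5829 0.0763 0.052 ]
```

```bash
python3 -m pendant '[[0,[-0.005,0.018,0.2],0],[0,[-0.005,0.018,0.4],0],[0,[-0.005,0.018,0.6],0],[0,[-0.005,0.018,0.8],0],[0,[-0.005,0.018,0.9],0],[0,[-0.005,0.018,0.95],0],[0,[-0.005,0.018,0.97],0],[0,[-0.005,0.018,0.99],0],[0,[-0.005,0.018,1.0],0],[0,[-0.005,0.018,1.0],0]]'; python3 -m pendant '[[0,[0,0,0.01],0],[0,[0,0,0.015],0],[0,[0,0,0.015],0]]'; python3 place.py -105 1.5 0.052
```

```text
time: 49.6
tool_pos: [0.5837, 0.0769, 0.0534]
tool_rot: [0.001, -0.148, 0.989, -0.0]
contact_force: [-0.1, 1.1, 0.6]
gripper_width: 0.455
grasp_force: 62.2
time: 49.9
tool_pos: [0.5838, 0.0771, 0.0531]
tool_rot: [0.001, -0.148, 0.989, -0.0]
contact_force: [-6.6, 1.0, 11.4]
gripper_width: 0.452
grasp_force: 63.3
shift [0.009, -0.004, 0.009] roll(x pi) -0.0006 rows 0.011957496712874072 j6 -1.86 tgt [0.5829 0.0763 0.052 ]
```

```bash
python3 -m pendant '[[0.65,[0,0,-0.01],0],[0.65,[0,0,-0.01],0],[0.65,[0,0,-0.01],0],[0.65,[0,0,-0.2],0],[0.65,[0,0,-0.4],0],[0.65,[0,0,-0.7],0],[0.65,[0.1,0,-1],0],[0.65,[0.4,0.2,-1],0],[0.65,[0.7,0.5,-1],0]]';  python3 -m pendant '[[0.65,[0,0.2,-0.3],0],[0.65,[0,0.35,-0.7],0],[0.65,[0,0.35,-1],0],[0.65,[0,0.35,-1],0],[0.65,[0,0.35,-1],0]]'; python3 - <<'E'
from rk import *
x=np.array([.5505,.1762,.2995])
s,t,M=tool(); f=manip.grab_frame("wrist"); im=f["img"][:,:,::-1].copy(); print(t)
def pw(P):
    T=f["tool_from_camera"]; p=M.T@(np.array(P)-t); c=T[:3,:3].T@(p-T[:3,3])
    r=np.hypot(*c[:2]); a=np.arctan2(r,c[2]); return np.array([f["cx"],f["cy"]])+f["fx"]*a*c[:2]/r
for y in (-105,-35,35,105):
  for xx,z in((-97.5,63),(-57.5,83),(57.5,83)):
    u=pw(W([xx,y,z],x)[0]); cv2.circle(im,tuple(int(v) for v in u.round()),3,(255,255,0),1)
cv2.imwrite("pics/w4.png",im)
E
```

```text
time: 50.8
tool_pos: [0.4861, 0.1085, 0.1719]
tool_rot: [0.002, -0.147, 0.989, -0.0]
contact_force: [-0.6, 1.0, -0.5]
gripper_width: 0.65
grasp_force: 0.0
time: 51.3
tool_pos: [0.4737, 0.1494, 0.2911]
tool_rot: [0.001, -0.148, 0.989, -0.0]
contact_force: [-0.4, -0.0, 0.1]
gripper_width: 0.65
grasp_force: 0.0
[0.47369871 0.14941311 0.29112509]
```

View pics/w4.png

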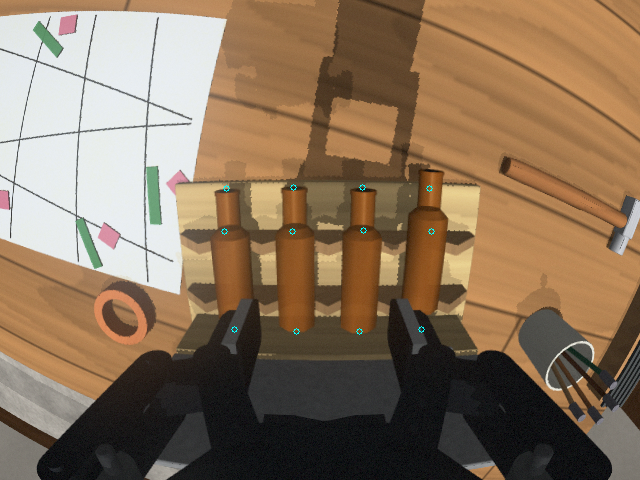

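The three bottles at columns 228–362 sit on their predicted marks. The first one placed (right) was knocked forward: its mouth is at (431,172), expected (430,188). I'll measure it and push it back with a regrasp.

```bash
python3 - <<'E'
from rk import *
x=np.array([.5505,.1762,.2995])
s,t,M=tool(); f=manip.grab_frame("wrist"); Q=R.from_euler('z',x[2]).as_matrix()
for u,v in [(227,190),(293,187),(363,189),(431,171)]:
    print(((wray(f,t,M,u,v,.067)-[x[0],x[1],0])@Q*1e3).round(1))
for u,v in [(214,235),(247,231),(295,226),(362,228),(427,208)]: print(((wray(f,t,M,u,v,.075)-[x[0],x[1],0])@Q*1e3).round(1))
E
python3 place.py 105 -9 0.17
```

```text
[ -98.3 -102.1   67. ]
[-100.   -34.2   67. ]
[-97.9  35.5  67. ]
[-117.5  104.9   67. ]
[ -52.9 -117.4   75. ]
[-56.9 -81.8  75. ]
[-61.9 -32.5  75. ]
[-59.6  34.6  75. ]
[-80.8 100.5  75. ]
shift [-0.611, 0.901, 0.984] roll(x pi) -0.0009 rows 0.01869585316798384 j6 -1.71 tgt [0.5109 0.2739 0.17  ]
```

```bash
python3 -m pendant '[[0.65,[-0.1,0.25,0],0],[0.65,[-0.25,0.5,0.2],0],[0.65,[-0.45,0.7,0.4],0],[0.65,[-0.61,0.9,0.6],0],[0.65,[-0.61,0.9,0.8],0],[0.65,[-0.61,0.9,0.98],0],[0.65,[-0.61,0.9,0.98],0]]'; python3 place.py 105 -10 0.054
```

```text
time: 52.1
tool_pos: [0.5082, 0.2726, 0.1657]
tool_rot: [-0.006, -0.148, 0.989, -0.001]
contact_force: [-1.2, -0.8, -1.0]
gripper_width: 0.648
grasp_force: 0.0
shift [-0.027, 0.004, 0.931] roll(x pi) -0.0008 rows 0.01760175837620818 j6 -1.5 tgt [0.51   0.2736 0.054 ]
```

```bash
python3 -m pendant '[[0.65,[-0.01,0.005,0.2],0],[0.65,[-0.01,0.005,0.4],0],[0.65,[-0.01,0.005,0.6],0],[0.65,[-0.01,0.005,0.8],0],[0.65,[-0.01,0.005,0.92],0],[0.65,[-0.01,0.005,0.92],0],[0,[-0.01,0.005,0.92],0],[0,[-0.01,0.005,0.92],0],[0,[-0.01,0.005,0.92],0],[0,[-0.01,0.005,0.92],0]]'; python3 -m pendant '[[0,[0,0,-0.05],0],[0,[0,0,-0.1],0],[0,[0,0,-0.1],0]]'; python3 place.py 105 9.5 0.054
```

```text
time: 53.1
tool_pos: [0.5138, 0.2755, 0.0638]
tool_rot: [0.002, -0.148, 0.989, 0.0]
contact_force: [0.2, 1.3, 2.7]
gripper_width: 0.449
grasp_force: 61.3
time: 53.4
tool_pos: [0.5132, 0.275, 0.0752]
tool_rot: [0.001, -0.148, 0.989, 0.0]
contact_force: [0.1, 0.4, -0.9]
gripper_width: 0.443
grasp_force: 60.8
shift [-0.133, -0.003, 0.177] roll(x pi) -0.0008 rows 0.016902173399105158 j6 -1.5 tgt [0.5286 0.2793 0.054 ]
```

```bash
python3 -m pendant '[[0,[-0.05,0,0],0],[0,[-0.1,0,0],0],[0,[-0.15,0,0],0],[0,[-0.163,0,0],0],[0,[-0.163,0,0.05],0],[0,[-0.163,0,0.08],0],[0,[-0.163,0,0.095],0],[0,[-0.163,0,0.095],0]]'; python3 place.py 105 13.3 0.0638;python3 -m pendant '[[0,[0,0,0.01],0],[0,[0,0,0.01],0]]'
```

```text
time: 54.2
tool_pos: [0.531, 0.2809, 0.0635]
tool_rot: [-0.001, -0.148, 0.989, 0.0]
contact_force: [-2.3, -0.2, 4.9]
gripper_width: 0.445
grasp_force: 61.5
shift [-0.009, -0.006, -0.002] roll(x pi) -0.0008 rows 0.016030332349398324 j6 -1.51 tgt [0.5322 0.2804 0.0638]
time: 54.4
tool_pos: [0.531, 0.2809, 0.0635]
tool_rot: [-0.001, -0.148, 0.989, -0.0]
contact_force: [-7.0, -1.7, 11.1]
gripper_width: 0.445
grasp_force: 62.1
```

```bash
python3 -m pendant '[[0.65,[0,0,0],0],[0.65,[0,0,0],0],[0.65,[0,0,0],0],[0.65,[0,0,-0.2],0],[0.65,[0,0,-0.4],0],[0.65,[0,0,-0.7],0],[0.65,[0.1,0,-1],0],[0.65,[0.3,-0.2,-1],0],[0.65,[0.5,-0.5,-1],0]]'; python3 go.py .4737 .1494 .2911 -1.2714
```

```text
time: 55.3
tool_pos: [0.4918, 0.2062, 0.1833]
tool_rot: [0.002, -0.149, 0.989, 0.0]
contact_force: [0.7, -0.7, -0.4]
gripper_width: 0.652
grasp_force: 0.0
[0.281, -0.408, -0.9] 0.0002 ('j6', np.float64(-1.61))
```

```bash
python3 -m pendant '[[0.65,[0.1,-0.15,-0.3],0],[0.65,[0.2,-0.3,-0.6],0],[0.65,[0.281,-0.408,-0.9],0],[0.65,[0.281,-0.408,-0.9],0],[0.65,[0.281,-0.408,-0.9],0]]'; python3 - <<'E'
from rk import *
x=np.array([.5505,.1762,.2995]); Q=R.from_euler('z',x[2]).as_matrix()
s,t,M=tool(); f=manip.grab_frame("wrist"); im=f["img"][:,:,::-1].copy(); o=cv2.imread("pics/w4.png"); print(t)
for n,(u,v) in {"D":(228,205),"A":(294,203),"C":(363,204),"first":(430,188)}.items():
    tp=o[v-22:v+45,u-22:u+22].copy()
    q=30; w=im[v-22-q:v+45+q,u-22-q:u+22+q].copy(); m=cv2.matchTemplate(w,tp,cv2.TM_CCOEFF_NORMED); _,c,_,l=cv2.minMaxLoc(m); print(n,np.array(l)-q,round(c,3))
# compare 'first' with appearance of C bottle mouth (clean template)
tp=o[205-22:205+45,363-16:363+16].copy(); w=im[150:290,385:475].copy(); m=cv2.matchTemplate(w,tp,cv2.TM_CCOEFF_NORMED); _,c,_,l=cv2.minMaxLoc(m); print("like C: mouth at",385+l[0]+16,150+l[1]+6,round(c,3))
E
```

```text
time: 55.8
tool_pos: [0.474, 0.1488, 0.2903]
tool_rot: [0.001, -0.148, 0.989, 0.0]
contact_force: [0.2, 0.6, -0.9]
gripper_width: 0.648
grasp_force: 0.0
[0.47400514 0.14882069 0.29033382]
D [0 0] 0.898
A [1 0] 0.877
C [1 0] 0.725
first [ 0 18] 0.707
like C: mouth at 429 188 0.474
```

```bash
python3 -m pendant '[[0.5,[0,0,-0.2],0.045],[0.5,[0,0,-0.4],0.09],[0.5,[0,0,-0.6],0.135],[0.5,[0,0,-0.7],0.18],[0.5,[0,0,-0.8],0.225],[0.5,[0,0,-0.8],0.27],[0.5,[0,0,-0.8],0.315],[0.5,[0,0,-0.8],0.36],[0.5,[0,0,-0.8],0.405],[0.5,[0,0,-0.8],0.45]]'; python3 go.py 0.6305 0.2006 0.3725 0.2995
```

```text
time: 56.85
tool_pos: [0.4732, 0.1495, 0.3826]
tool_rot: [-0.002, 0.532, 0.847, -0.002]
contact_force: [0.2, 0.3, 0.6]
gripper_width: 0.502
grasp_force: 0.0
[-0.186, 1.366, 0.078] 0.0476 ('j6', np.float64(-0.29))
```

```bash
python3 -m pendant '[[0.5,[0,0.3,0],0.0476],[0.5,[-0.1,0.6,0],0.0476],[0.5,[-0.15,0.9,0],0.0476],[0.5,[-0.18,1,0],0.0476],[0.5,[-0.18,1,0],0.0476]]'; python3 go.py 0.6305 0.2006 0.3725 0.2995
```

```text
time: 57.35
tool_pos: [0.5914, 0.1827, 0.3818]
tool_rot: [-0.002, 0.591, 0.806, -0.002]
contact_force: [-1.2, -0.2, -0.3]
gripper_width: 0.502
grasp_force: 0.0
[0.044, 0.356, 0.076] 0.0018 ('j6', np.float64(-0.13))
```

```bash
python3 -m pendant '[[0.5,[0.044,0.2,0.07],0.002],[0.5,[0.044,0.35,0.07],0.002],[0.5,[0.044,0.35,0.07],0.002],[0.5,[0.044,0.35,0.07],0.002],[0.5,[0.044,0.35,0.25],0.002],[0.5,[0.044,0.35,0.45],0.002],[0.5,[0.044,0.35,0.65],0.002],[0.5,[0.044,0.35,0.69],0.002],[0.5,[0.044,0.35,0.69],0.002]]'; python3 go.py 0.6305 0.2006 0.2965 0.2995;  python3 -m pendant '[[0,[0,0,0],0],[0,[0,0,0],0],[0,[0,0,0],0],[0,[0,0,0],0],[0,[0,0,0],0]]'; python3 - <<'E'
from rk import *
x=np.array([.5505,.1762,.2995]); s,t,M=tool()
Q=R.from_euler('z',x[2]).as_matrix()
b=((t+[0,0,.019]-[x[0],x[1],0])@Q-[.075,0,.1])*1e3
print(b,np.hypot(b[0],b[2]),"angle",np.arctan2(b[2],-b[0])-.028)
r=215.1; a0=np.arctan2(b[2],-b[0]); p0=np.array([-np.cos(a0),0,np.sin(a0)])*r
for i,a in enumerate(np.linspace(a0,np.pi/4+.028,15)[1:]):
    d=np.array([-np.cos(a),0,np.sin(a)])*r-p0; print(i,(M.T@(Q@d/1e3)/.12).round(3).tolist())
E
```

```text
time: 58.25
tool_pos: [0.6283, 0.1996, 0.3022]
tool_rot: [-0.001, 0.594, 0.804, -0.001]
contact_force: [-0.6, 0.0, 0.2]
gripper_width: 0.498
grasp_force: 0.0
[0.003, 0.02, 0.047] -0.0004 ('j6', np.float64(-0.1))
time: 58.75
tool_pos: [0.6302, 0.2, 0.3053]
tool_rot: [0.001, 0.594, 0.804, 0.001]
contact_force: [-1.5, 0.3, 6.0]
gripper_width: 0.138
grasp_force: 58.8
[  8.17121987  -0.73372567 224.34122242] 224.489983987728 angle 1.5792034088969469
0 [-0.0, -0.102, -0.001]
1 [-0.0, -0.203, 0.003]
2 [-0.0, -0.304, 0.014]
3 [-0.001, -0.405, 0.03]
4 [-0.001, -0.504, 0.051]
5 [-0.001, -0.602, 0.079]
6 [-0.001, -0.698, 0.111]
7 [-0.001, -0.792, 0.15]
8 [-0.001, -0.884, 0.193]
9 [-0.001, -0.973, 0.242]
10 [-0.001, -1.06, 0.295]
11 [-0.001, -1.143, 0.354]
12 [-0.002, -1.223, 0.416]
13 [-0.002, -1.299, 0.484]
```

```bash
python3 -m pendant '[[0,[0,-0.102,0],0],[0,[0,-0.203,0.003],0],[0,[0,-0.304,0.014],0],[0,[0,-0.405,0.03],0],[0,[0,-0.504,0.051],0],[0,[0,-0.602,0.079],0],[0,[0,-0.698,0.111],0],[0,[0,-0.792,0.15],0],[0,[0,-0.884,0.193],0],[0,[0,-0.973,0.242],0]]'; python3 -m pendant '[[0,[0,-0.087,0.053],0],[0,[0,-0.17,0.112],0],[0,[0,-0.25,0.174],0],[0,[0,-0.326,0.242],0],[0,[0,-0.326,0.242],0],[0,[0,-0.326,0.242],0]]';  python3 - <<'E'
from rk import *
x=np.array([.5505,.1762,.2995]); s,t,M=tool(); Q=R.from_euler('z',x[2]).as_matrix()
for o in(.009,.019):
    b=((t+[0,0,o]-[x[0],x[1],0])@Q-[.075,0,.1])*1e3
    print(b,np.hypot(b[0],b[2]),"angle",np.arctan2(b[2],-b[0])-.028)
E
```

```text
time: 59.75
tool_pos: [0.5198, 0.1668, 0.2775]
tool_rot: [0.003, 0.594, 0.804, 0.004]
contact_force: [7.7, 4.1, -2.7]
gripper_width: 0.133
grasp_force: 58.6
time: 60.35
tool_pos: [0.4797, 0.1548, 0.2447]
tool_rot: [-0.001, 0.594, 0.804, 0.0]
contact_force: [-3.6, 5.3, 2.5]
gripper_width: 0.141
grasp_force: 59.3
[-149.01819712    0.41962374  153.65217753] 214.0453567223412 angle 0.772707287674115
[-149.01819712    0.41962374  163.65217753] 221.3333645997008 angle 0.8041672536848214
```

```bash
python3 -m pendant '[[0.4,[0,0,0],0],[0.5,[0,0,0],0],[0.5,[0,0,0],0],[0.5,[0,0,-0.2],0],[0.5,[0,0,-0.4],0],[0.5,[0,0,-0.7],0],[0.5,[0,0,-1],0],[0.5,[0,-0.3,-1],0],[0.5,[0,-0.6,-1],0],[0.5,[0,-0.6,-1],0]]'; python3 - <<'E'
from rk import *
x=np.array([.5505,.1762,.2995]); f=manip.grab_frame("scene"); g=cv2.cvtColor(f["img"],cv2.COLOR_RGB2GRAY)
for th in(.70,.785,.87):
    print(th,proj(f,W([cpt(215,6,-62,th),cpt(215,6,62,th),cpt(215,13,0,th),cpt(160,4,-120,th),cpt(160,4,120,th)],x)).round(1).tolist())
for c in (300,310,345,350,380,385,420): print(c,list(zip(range(150,250,2),g[150:250:2,c].tolist())) if c in(310,345,385,420) else "")
E
python3 go.py .45 .15 .35
```

```text
time: 61.35
tool_pos: [0.4097, 0.1322, 0.3655]
tool_rot: [0.001, 0.594, 0.804, 0.0]
contact_force: [0.0, 0.6, -0.5]
gripper_width: 0.503
grasp_force: 0.0
0.7 [[334.6, 178.5], [392.8, 179.9], [363.9, 178.4], [306.7, 203.3], [419.6, 206.3]]
0.785 [[334.7, 176.9], [394.0, 178.4], [364.6, 177.1], [306.3, 202.5], [421.0, 205.5]]
0.87 [[334.8, 176.0], [395.3, 177.5], [365.3, 176.5], [306.0, 202.2], [422.3, 205.3]]
300 
310 [(150, 122), (152, 114), (154, 119), (156, 113), (158, 100), (160, 128), (162, 121), (164, 116), (166, 119), (168, 124), (170, 123), (172, 117), (174, 121), (176, 120), (178, 117), (180, 117), (182, 120), (184, 118), (186, 121), (188, 121), (190, 96), (192, 123), (194, 120), (196, 125), (198, 126), (200, 121), (202, 121), (204, 128), (206, 124), (208, 120), (210, 118), (212, 122), (214, 120), (216, 118), (218, 121), (220, 118), (222, 115), (224, 114), (226, 117), (228, 116), (230, 117), (232, 116), (234, 119), (236, 114), (238, 113), (240, 114), (242, 117), (244, 118), (246, 116), (248, 119)]
345 [(150, 36), (152, 35), (154, 37), (156, 32), (158, 53), (160, 66), (162, 66
[... 1014 characters left out ...]
 (236, 115), (238, 112), (240, 116), (242, 116), (244, 117), (246, 119), (248, 117)]
420 [(150, 53), (152, 61), (154, 64), (156, 63), (158, 66), (160, 63), (162, 61), (164, 69), (166, 62), (168, 68), (170, 89), (172, 113), (174, 113), (176, 123), (178, 114), (180, 109), (182, 130), (184, 125), (186, 125), (188, 123), (190, 128), (192, 122), (194, 129), (196, 125), (198, 124), (200, 120), (202, 122), (204, 116), (206, 119), (208, 119), (210, 114), (212, 115), (214, 115), (216, 117), (218, 116), (220, 113), (222, 116), (224, 117), (226, 118), (228, 115), (230, 116), (232, 116), (234, 117), (236, 115), (238, 118), (240, 116), (242, 118), (244, 116), (246, 118), (248, 115)]
[0.045, 0.354, 0.127]
```

```bash
python3 - <<'E'
from rk import *
x=np.array([.5505,.1762,.2995]); s,t,M=tool(); f=manip.grab_frame("wrist"); h=cv2.cvtColor(f["img"],cv2.COLOR_RGB2HSV)
def pw(P):
    T=f["tool_from_camera"]; p=M.T@(np.array(P)-t); c=T[:3,:3].T@(p-T[:3,3])
    r=np.hypot(*c[:2]); a=np.arctan2(r,c[2]); return np.array([f["cx"],f["cy"]])+f["fx"]*a*c[:2]/r
for th in(.70,.785,.87): print(th,[pw(W(cpt(L,hh,y,th),x)[0]).round(1).tolist() for L,hh,y in((215,6,0),(215,6,30),(160,4,30))])
u=pw(W(cpt(215,6,30,.785),x)[0]).round().astype(int)
print(u,list(zip(range(u[0]-40,u[0]+80,3),h[u[1],u[0]-40:u[0]+80:3,1].tolist(),h[u[1],u[0]-40:u[0]+80:3,2].tolist())))
E
```

```text
0.7 [[404.5, 231.0], [406.7, 191.9], [443.6, 184.8]]
0.785 [[425.0, 236.2], [428.0, 195.7], [457.7, 187.2]]
0.87 [[447.8, 241.3], [451.6, 199.6], [472.9, 189.6]]
[428 196] [(388, 99, 152), (391, 102, 90), (394, 98, 91), (397, 101, 91), (400, 108, 92), (403, 115, 69), (406, 100, 66), (409, 108, 64), (412, 132, 77), (415, 8, 67), (418, 2, 134), (421, 4, 171), (424, 6, 199), (427, 4, 218), (430, 10, 197), (433, 8, 163), (436, 105, 92), (439, 100, 87), (442, 99, 88), (445, 104, 88), (448, 106, 84), (451, 103, 82), (454, 60, 60), (457, 9, 110), (460, 10, 132), (463, 2, 120), (466, 9, 119), (469, 6, 121), (472, 9, 120), (475, 6, 122), (478, 6, 121), (481, 8, 124), (484, 6, 122), (487, 8, 127), (490, 6, 122), (493, 6, 126), (496, 6, 124), (499, 8, 125), (502, 12, 123), (505, 4, 122)]
```

The bar is centred at column 425, against 428 predicted for 45 degrees, so the cover is at about 0.775 rad. Handing in.

```bash
python3 -c "
from plant import manip
print(manip.job_done())"
```

```text
the job is handed in; nothing more can be done
None
```

I handed the job in at about 61 s: all four bottles lie in their notches with necks to the front, and the cover is left at about 44 degrees. One bottle was knocked about 19 mm forward in its notch and I moved it back. My last position checks matched what I expected, but the hand-in returned no verdict.

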